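# Put the whetstone away behind a bypass sliding door

## Robot

A 7-joint arm with a two-finger parallel gripper is mounted at the origin on a cart in front of the work surface, level with it; the furniture and walls round the work are solid. World frame = base frame: x ahead of the robot, y to its left, z up, the work surface at z = 0. Lengths are in m, angles in rad, forces in N, time in s.
With the tool pointing down it reaches from about 0.35 to 0.9 m from the base axis. Payload 19.9 kg.
Tool frame: the origin (TCP) lies at the very end of the fingers, on their centre line; the grasp point (between the pads) lies hold_point_z behind it (hold_point_z is the distance from the TCP to the grasp point, in m); x points along the fingers, y is the direction in which the jaws open and shut, and the axes are right-handed (so a half turn about x gives the same grasp; the last joint's range is limited). The gripper opens to 94 mm and grips with 3 to 60 N. Pads are 16 mm wide; open, the fingers measure 119 mm over their backs; the gripper's body (75 mm by 177 mm) begins 78 mm behind the grasp point.
Start: joints at [1.306, 0.417, -0.01, 1.614, 0.005, 1.111, -0.053], TCP at [0.138, -0.61, 0.205] pointing down, gripper open.
Joint ranges: [-2.81, 2.81], [-0.39, 2.02], [-1.27, 1.25], [0.06, 2.57], [-1.19, 4.33], [0.19, 2], [-2.82, 2.82]. Speed limits (rad/s): [1.89, 1.89, 2.39, 2.39, 3.01, 3.01, 3.01].

## Interface

Orientations are given as a rotation vector (axis times angle).
In Python, from plant import state, camera, finish_job, hold_point_z gives the robot as it stands.
- The arm moves only by the tool apply_moves, never from a script. Its argument "rows" is a list of rows, each an object with "gripper": the finger opening in mm, from 0 to 94; "offset": the shift along the tool's x, y, z in mm, a list of three; "delta_rot": the turn, a rotation vector about the tool's x, y, z in rad, a list of three. In form: [{"gripper": gripper, "offset": [tx, ty, tz], "delta_rot": [ax, ay, az]}, ...]. A call has 1 to 12 rows; each row shifts and turns the commanded pose from where the row before left it, along the tool's axes as they then stand; what a row does not reach is not made up. A row lasts 1/12 s, in which the tool goes at most 41.7 mm and 7.16 degrees, less where a joint would pass 70% of its speed; a pose out of reach is approached as far as the arm can. A call with a gripper value outside its range is refused whole. The fingers move at their own pace and stop on an object; the grip force is fixed at half the most. Time passes only in rows, so rows that do not move let the fingers close. It gives the time, the measured TCP pose, the force and the opening at its end, in the units of the state.
- state(): the state, without advancing time (a new reading comes with each control period).
- camera(name): name is "scene" or "top" or "wrist"; returns a dict with "image" (420x560x3 uint8, red, green, blue), "fovy" (degrees; the focal length in pixels is half the picture's height over the tangent of half this angle, whatever the lens; pixels are square), "cx", "cy" (the principal point, pixels), "world_to_cam" (4x4, takes a point from world to camera coordinates). Camera axes: x right, y down, z forward; pixel columns grow to the right and rows downward; lengths in m; the calibration is good to about 2 mm. A picture is of the moment at which its call begins. There is no depth.
- finish_job(): hands the job in, once; it reports no verdict.
The state is a dict: "time_s": time; "joint_positions": joint angles; "qvel": joint speeds; "joint_torque": joint torques, N m; "tcp_pos": TCP position; "tcp_rot": TCP orientation; "wrist_force": force on the tool from outside, world axes, zero at the start; "wrist_torque": the same for the moment, N m; "width": finger opening in m.
Only numpy, scipy, OpenCV 4.12 (cv2) and the standard library are available. Lean on these libraries where they do the work, as an engineer would, in place of code of your own. Each camera call takes 0.05 s, during which the arm holds its last target.

## Task

Put the whetstone away in the sloping cabinet: slide the green door all the way open behind its white neighbour, lay the stone flat and lengthwise in the middle of the bay, resting against the two rubber stops, with its red-taped end towards the red button on the sill, then slide the green door fully shut again. Set the stone down rather than dropping it, leave the white door shut, and do not disturb the sanding block and the card box.

Things in the scene. Friction and masses are not known exactly. Their poses are not given: they have to be found in the camera images.
- cabinet: Grey steel cabinet with two bypass sliding doors on a level stand, fixed, 380 mm wide, 150 mm high; its face slopes 35 degrees (0.61 rad) up and away from the robot. Origin: under its middle; x to the back, y left, z up. In the bay's frame, z: green door 34 to 40 mm, white door in front of it 44 to 50 mm, rim 54 mm
- bay: Left bay. Origin: on its sloping floor (z = 0) where the middle of the stone's underside belongs; x up the slope, y left along the tracks, z square out of the face. Inside, mm: x -62 to 62, left wall y = 72; open from y = -72 to 72 when the green door is fully open. Two black rubber stops, 10 high, 20 long, at y = -44 and 44, upper faces at x = -22.5; the gap between them takes a finger
- rear_door (a joint): The green door on the rear track, m: 0 = shut over the left bay, grows as it slides right (along the bay's -y) behind the white door to its stop at 0.145. Stiff slide, about 1.5 N, stays where left
- front_door (a joint): The white door on the front track, m: 0 = shut over the right bay, grows as it slides left; stays shut. It has the same kind of pull at its far right end
- whetstone_center (a point): Centre of the loose grey whetstone, a flat bar 120 mm long (its y axis), 40 mm wide (x) and 22 mm high (z), 0.25 kg, lying flat on the table. A red tape band is wound round its end at +y
- whetstone_red_end (a point): Middle of the stone's red-taped end face, 60 mm from its centre along its +y; axes as the stone's
- red_button: Red round button, 20 mm across and 8 mm high, fixed on the level dark sill (30 mm high) in front of the cabinet, 60 mm to the left or to the right of the bay's middle; origin under its centre
- white_button: White button of the same kind at the other end of the bay, fixed
- sand_block_center (a point): Centre of a loose wooden sanding block 46 x 80 x 28 mm, a bystander
- card_box_center (a point): Centre of a loose brown card box 61 x 90 x 35 mm, a bystander
- rear_door_pull (a point): Middle of the outer end of the green door's pull: a black block 16 mm (along the slope, bay x) by 30 mm (along the track, bay y) standing 36 mm out of the door, from z = 40 to z = 76 mm in the bay's frame (this point: z = 76), 22 mm from the door's left edge. Moves with the door; axes as the bay's

How it is judged:
On the way, in this order (a step that is already met when the one before it is completed fails the run):
1. the green door is slid open behind the white one, to within 10 mm of its stop (value of joint rear_door above 0.135 m), for 0.2 s.
2. the stone lies released in the open bay against the stops, red end towards the red button (y of whetstone_center in the frame of bay between -0.014 and 0.014 m and x of whetstone_center in the frame of bay between -0.008 and 0.01 m and z of whetstone_center in the frame of bay between 0.004 and 0.018 m and angle between the y axis of whetstone_red_end and the y axis of bay, either way round below 0.15 rad and angle between the z axis of whetstone_red_end and the z axis of bay, either way round below 0.15 rad and ((y of whetstone_red_end in the frame of bay above 0.03 m and y of red_button in the frame of bay above 0 m) or (y of whetstone_red_end in the frame of bay below -0.03 m and y of red_button in the frame of bay below 0 m)) and contact force between the fingers and whetstone below 0.1 N and value of joint rear_door above 0.1 m), for 0.2 s.
At the end, for the whole second after the job is handed in: The stone lies flat, released and at rest in the left bay, centred within 14 mm along the tracks and -8 to +10 mm along the slope, square within 0.15 rad, red end on the red button's side; the green door is shut within 6 mm and the white one still shut (6 mm) (y of whetstone_center in the frame of bay between -0.014 and 0.014 m and x of whetstone_center in the frame of bay between -0.008 and 0.01 m and z of whetstone_center in the frame of bay between 0.004 and 0.018 m and angle between the y axis of whetstone_red_end and the y axis of bay, either way round below 0.15 rad and angle between the z axis of whetstone_red_end and the z axis of bay, either way round below 0.15 rad and ((y of whetstone_red_end in the frame of bay above 0.03 m and y of red_button in the frame of bay above 0 m) or (y of whetstone_red_end in the frame of bay below -0.03 m and y of red_button in the frame of bay below 0 m)) and contact force between the fingers and whetstone below 0.1 N and value of joint each of rear_door, front_door below 0.006 m and linear speed of whetstone below 0.02 m/s); the robot touches nothing.
It fails at once if the white door is slid open by more than 30 mm (value of joint front_door above 0.03 m).
It fails at once if the stone is dropped (falls free faster than 0.5 m/s, about 13 mm) (contact force between whetstone and anything else below 0.02 N and linear speed of whetstone above 0.5 m/s).
It fails at once if the sanding block or the card box is moved by more than 30 mm (distance of any of sand_block_center, card_box_center from where it was at the start of the episode above 0.03 m).
It also fails if it takes over 66 s, if anything falls off the work surface, if the arm or the gripper's body presses on something with over 40 N, if the wrist force passes 120 N, or if a joint passes its speed limit or range.

## Working session

There is one attempt and no reset: what is moved stays moved. The work goes in short steps, Python scripts to look and compute and a tool call to move; the robot and the scene stay as the last step left them, time stands still between calls to the robot, and variables do not carry over. Pictures are saved under pics/ and viewed, and the job is handed in when it is done.

Besides the shell and the picture viewer there is one more tool, called after ">>>" by a JSON object that holds its "method" and its "body", one argument or row to a line. apply_moves: Moves the arm, as the interface text tells. Its arguments: {"type":"object","properties":{"rows":{"type":"array","items":{"type":"object","properties":{"gripper":{"type":"number"},"offset":{"type":"array","items":{"type":"number"}},"delta_rot":{"type":"array","items":{"type":"number"}}}}}},"required":["rows"]}

```bash
ls; mkdir -p pics; python3 - <<'E'
from plant import state,camera,hold_point_z
import cv2,numpy as np
print(state(),hold_point_z)
for n in("scene","top","wrist"):
    c=camera(n); cv2.imwrite(f"pics/{n}0.png",c["image"][...,::-1]); print(n,c["fovy"],c["cx"],c["cy"],np.round(c["world_to_cam"],4).tolist())
E
```

```text
pics
{'time_s': 0.0, 'joint_positions': array([ 1.30650688,  0.41795998, -0.01033095,  1.61416697,  0.00467098,
        1.11067395, -0.05297229]), 'qvel': array([ 1.18532937e-04,  1.87245237e-04,  2.20263397e-03, -1.14108304e-03,
       -5.03620693e-05,  7.08211262e-04,  5.42741968e-04]), 'joint_torque': array([ 8.10618822e-04, -8.51254678e+01,  6.39092177e-01, -4.25984681e+01,
       -4.88377875e-02,  1.86638109e-02,  1.70390899e-04]), 'tcp_pos': array([ 0.13802597, -0.60919171,  0.20483691]), 'tcp_rot': array([ 2.10388704,  0.23664797, -2.10427534]), 'wrist_force': array([-0.22387881,  0.12705271,  0.24070633]), 'wrist_torque': array([0.07649864, 0.01888654, 0.03968715]), 'width': 0.09409617961367704} 0.0188
scene 42.035625068604666 280.37754249514035 204.48393549923304 [[-0.8659, -0.5001, 0.0081, 0.4198], [-0.3179, 0.5378, -0.7808, 0.2692], [0.3862, -0.6787, -0.6247, 1.099], [0.0, 0.0, 0.0, 1.0]]
top 42.64124203837352 281.48468556510693 207.97055194524557 [[-0.0153, -0.9998, 0.0086, -0.0374], [-0.9979, 0.0147, -0.0629, 0.5197], [0.0628, -0.0096, -0.998, 1.6726], [0.0, 0.0, 0.0, 1.0]]
wrist 65.9617892729063 281.7946856620691 200.94311462450503 [[0.2209, -0.9753, -0.0016, -0.625], [-0.9374, -0.2128, 0.2757, -0.0273], [-0.2692, -0.0594, -0.9612, 0.393], [0.0, 0.0, 0.0, 1.0]]
```

View pics/scene0.png

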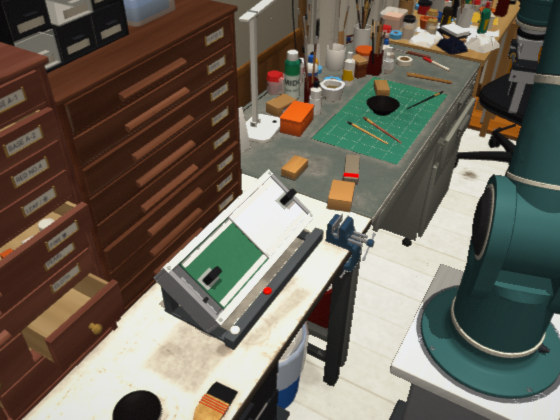

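View pics/top0.png

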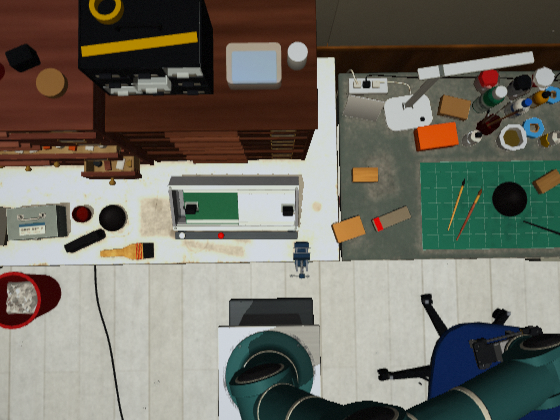

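View pics/wrist0.png

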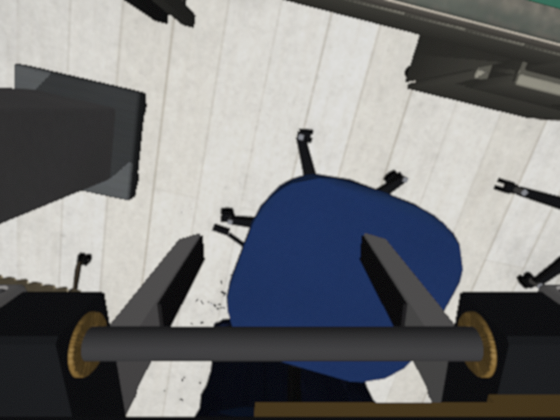

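```bash
cat > h.py <<'E'
import numpy as np,cv2
from scipy.spatial.transform import Rotation as Ro
from plant import state,camera,hold_point_z
def f(c): return 210/np.tan(np.radians(c["fovy"]/2))
def ray(c,u,v):
    M=np.array(c["world_to_cam"]);R=M[:3,:3];t=M[:3,3]
    d=R.T@np.array([(u-c["cx"])/f(c),(v-c["cy"])/f(c),1]); return -R.T@t,d
def onz(c,u,v,z):
    o,d=ray(c,u,v); return o+d*(z-o[2])/d[2]
def onplane(c,u,v,p,n):
    o,d=ray(c,u,v); return o+d*(np.dot(n,np.subtract(p,o))/np.dot(n,d))
def tri(*rs):
    A=0;b=0
    for o,d in rs:
        d=d/np.linalg.norm(d);P=np.eye(3)-np.outer(d,d);A=A+P;b=b+P@o
    return np.linalg.solve(A,b)
def proj(c,p):
    M=np.array(c["world_to_cam"]);q=M[:3,:3]@np.asarray(p)+M[:3,3]
    return f(c)*q[0]/q[2]+c["cx"],f(c)*q[1]/q[2]+c["cy"]
def save(c,name,crop=None,s=1):
    im=c["image"][...,::-1]
    if crop: x0,y0,x1,y1=crop; im=im[y0:y1,x0:x1]
    cv2.imwrite("pics/"+name,cv2.resize(im,None,fx=s,fy=s,interpolation=cv2.INTER_CUBIC))
E
python3 - <<'E'
from h import *
c=camera("top"); save(c,"topA.png",(160,165,310,275),5); save(c,"topB.png",(325,150,425,250),6)
c=camera("scene"); save(c,"scA.png",(150,150,370,345),3.5)
print(Ro.from_rotvec(state()["tcp_rot"]).as_matrix().round(3))
E
```

```text
[[-0.     0.221 -0.975]
 [ 0.001 -0.975 -0.221]
 [-1.    -0.001  0.   ]]
```

View pics/topA.png

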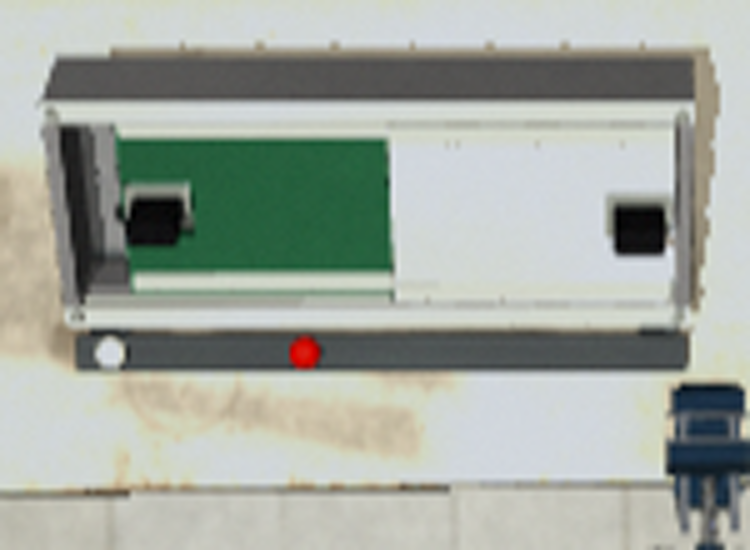

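View pics/topB.png

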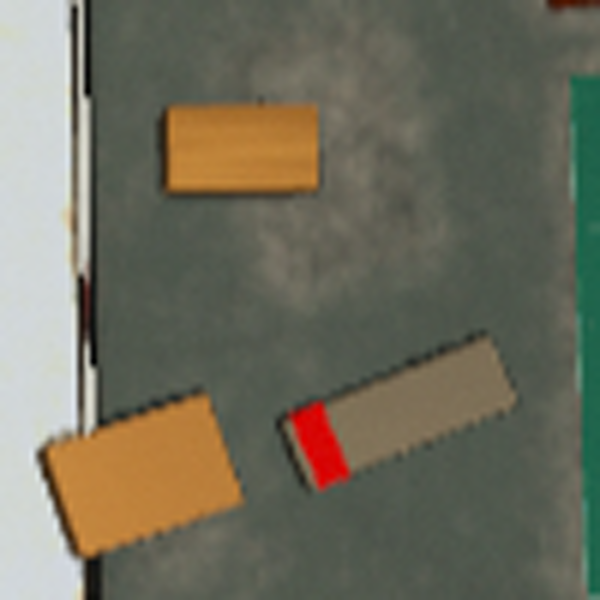

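View pics/scA.png

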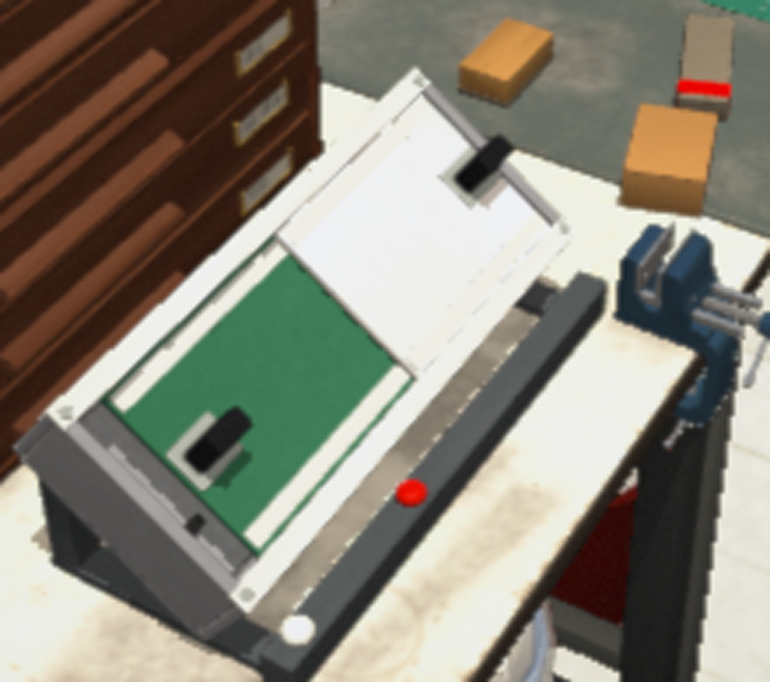

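```bash
python3 - <<'E'
from h import *
T=camera("top");S=camera("scene")
t=lambda x,y:((x+.5)/5-.5+160,(y+.5)/5-.5+165)
s=lambda x,y:((x+.5)/3.5-.5+150,(y+.5)/3.5-.5+150)
P={}
for n,a,b in [("LB",(53,117),(67,412)),("LF",(78,316),(247,597)),("RB",(683,117),(420,80)),("RF",(681,316),(565,228)),("gpull",(152,222),(236,422)),("wpull",(640,230),(496,153)),("red",(305,353),(411,491)),("white",(110,353),(298,628))]:
    r1=ray(T,*t(*a));r2=ray(S,*s(*b));p=tri(r1,r2);P[n]=p
    print(n,p.round(4),np.subtract(proj(T,p),t(*a)).round(1),np.subtract(proj(S,p),s(*b)).round(1))
for k in("red","white"):
  a={"red":(305,353),"white":(110,353)}[k];print(k,onz(T,*t(*a),.038))
print("slope", np.degrees(np.arctan2((P["LB"]-P["LF"])[2],(P["LB"]-P["LF"])[0])),np.degrees(np.arctan2((P["RB"]-P["RF"])[2],(P["RB"]-P["RF"])[0])))
hsv=cv2.cvtColor(T["image"],cv2.COLOR_RGB2HSV)
b=lambda x,y:((x+.5)/6-.5+325,(y+.5)/6-.5+150)
for n,z,pts in [("stone",.022,[(288,415),(485,336),(517,405),(317,491)]),("box",.035,[(43,453),(207,393),(243,503),(83,557)]),("sand",.028,[(166,105),(319,105),(319,190),(166,190)])]:
    q=np.array([onz(T,*b(*p),z) for p in pts]);print(n,q.round(4).tolist(),q.mean(0).round(4))
q=np.array([onz(T,*b(*p),.022) for p in [(303,405),(329,490)]]);print(q)
E
```

```text
LB [0.5726 0.2766 0.1492] [0.2 0.3] [-0.5 -0. ]
LF [0.4593 0.2781 0.0656] [0.2 0.4] [-0.7 -0.1]
RB [ 0.5672 -0.088   0.1496] [0.2 0.3] [-0.4 -0. ]
RF [ 0.4538 -0.0878  0.0685] [0.2 0.4] [-0.5 -0. ]
gpull [0.508  0.2207 0.1264] [1.1 1.7] [-3.1 -0.3]
wpull [ 0.4996 -0.0641  0.1304] [0.8 1.5] [-2.1 -0.2]
red [0.4355 0.1438 0.0371] [0.2 0.3] [-0.5 -0. ]
white [0.437  0.2637 0.0376] [0.2 0.4] [-0.7 -0.1]
red [0.43633838 0.14417269 0.038     ]
white [0.43815845 0.26434284 0.038     ]
slope 36.426715650352996 35.56030460158631
stone [[0.4808, -0.3298, 0.022], [0.5206, -0.4339, 0.022], [0.4842, -0.4496, 0.022], [0.441, -0.3439, 0.022]] [ 0.4816 -0.3893  0.022 ]
box [[0.4625, -0.2001, 0.035], [0.4923, -0.2857, 0.035], [0.4351, -0.303, 0.035], [0.4086, -0.2196, 0.035]] [ 0.4496 -0.2521  0.035 ]
sand [[0.6436, -0.269, 0.028], [0.6425, -0.3491, 0.028], [0.5978, -0.3479, 0.028], [0.599, -0.268, 0.028]] [ 0.6207 -0.3085  0.028 ]
[[ 0.48589047 -0.33772289  0.022     ]
 [ 0.44138259 -0.35012452  0.022     ]]
```

```bash
cat >> h.py <<'E'
yaw=-0.0148;a=np.radians(35)
RB=Ro.from_euler("z",yaw).as_matrix()@np.array([[np.cos(a),0,-np.sin(a)],[0,1,0],[np.sin(a),0,np.cos(a)]])
OB=np.array([.5458,.2025,.064])
def bay(p): return RB.T@(np.asarray(p)-OB)
def unbay(q): return OB+RB@np.asarray(q)
RT=RB@np.array([[0,1,0],[0,0,-1],[-1,0,0]])  # tool x=-bay z, y=+bay x, z=-bay y
def twist(p0,R0,p1,R1,n):
    w=Ro.from_matrix(R0.T@R1).as_rotvec()/n
    A=sum((R0@Ro.from_rotvec(w*k).as_matrix() for k in range(n)),np.zeros((3,3)))
    d=np.linalg.solve(A,p1-p0);pp=[p0]
    for k in range(n): pp.append(pp[-1]+R0@Ro.from_rotvec(w*k).as_matrix()@d)
    print(n,"offset",(d*1000).round(2).tolist(),"rot",w.round(4).tolist(),"mid",pp[n//2].round(3).tolist(), "rmin",min(np.hypot(*p[:2]) for p in pp).round(3),"zmin",min(p[2] for p in pp).round(3))
def cur():
    s=state();return s["tcp_pos"],Ro.from_rotvec(s["tcp_rot"]).as_matrix()
def down(psi): # tool down, tool y at angle psi
    y=np.array([np.cos(psi),np.sin(psi),0]);x=np.array([0,0,-1.]);return np.c_[x,y,np.cross(x,y)]
E
python3 - <<'E'
from h import *
print(np.linalg.det(RT))
T=camera("top")
for x,y in[(155,235),(152,222),(155,228)]:
  print(bay(onplane(T,(x+.5)/5-.5+160,(y+.5)/5-.5+165,unbay([0,0,.076]),RB[:,2])))
for x,y in[(118,180),(390,200)]:
  print("door edge",bay(onplane(T,(x+.5)/5-.5+160,(y+.5)/5-.5+165,unbay([0,0,.04 if x<300 else .05]),RB[:,2])))
p,R=cur();m=np.array([.45,-.3,.3]);Rm=down(np.radians(-35))
twist(p,R,m,Rm,18); twist(m,Rm,unbay([0,.01,.14]),RT,22); print(unbay([0,.01,.14]))
W=camera("wrist");M=W["world_to_cam"];print("cam in tool",R.T@(-M[:3,:3].T@M[:3,3]-p),R.T@M[2,:3])
E
```

```text
0.9999999999999999
[0.00351217 0.01879355 0.076     ]
[0.01243377 0.01979826 0.076     ]
[0.00832274 0.01839291 0.076     ]
door edge [0.0195978  0.04429687 0.04      ]
door edge [ 0.01179266 -0.11731754  0.05      ]
18 offset [-5.26, -5.22, -24.42] rot [-0.041, -0.0, 0.0] mid [0.323, -0.484, 0.253] rmin 0.541 zmin 0.205
22 offset [4.02, -8.53, -22.31] rot [-0.0262, 0.0083, 0.0269] mid [0.486, -0.041, 0.251] rmin 0.487 zmin 0.179
[0.46565609 0.21368731 0.17868129]
cam in tool [-0.17940329  0.00077407 -0.0820336 ] [ 9.61268713e-01 -5.53360267e-04  2.75612326e-01]
```

>>> {"method": "apply_moves", "body": {
  "rows": [
    {"gripper":94,"offset":[-5.26,-5.22,-24.42],"delta_rot":[-0.041,0,0]},
    {"gripper":94,"offset":[-5.26,-5.22,-24.42],"delta_rot":[-0.041,0,0]},
    {"gripper":94,"offset":[-5.26,-5.22,-24.42],"delta_rot":[-0.041,0,0]},
    {"gripper":94,"offset":[-5.26,-5.22,-24.42],"delta_rot":[-0.041,0,0]},
    {"gripper":94,"offset":[-5.26,-5.22,-24.42],"delta_rot":[-0.041,0,0]},
    {"gripper":94,"offset":[-5.26,-5.22,-24.42],"delta_rot":[-0.041,0,0]},
    {"gripper":94,"offset":[-5.26,-5.22,-24.42],"delta_rot":[-0.041,0,0]},
    {"gripper":94,"offset":[-5.26,-5.22,-24.42],"delta_rot":[-0.041,0,0]},
    {"gripper":94,"offset":[-5.26,-5.22,-24.42],"delta_rot":[-0.041,0,0]}
  ]
}}

```text
time_s: 1.2
tcp_pos: [0.3238, -0.483, 0.2531]
tcp_rot: [1.883, 0.576, -1.883]
wrist_force: [0.4, 0.2, -0.2]
width: 0.0941
```

>>> {"method": "apply_moves", "body": {
  "rows": [
    {"gripper":94,"offset":[-5.26,-5.22,-24.42],"delta_rot":[-0.041,0,0]},
    {"gripper":94,"offset":[-5.26,-5.22,-24.42],"delta_rot":[-0.041,0,0]},
    {"gripper":94,"offset":[-5.26,-5.22,-24.42],"delta_rot":[-0.041,0,0]},
    {"gripper":94,"offset":[-5.26,-5.22,-24.42],"delta_rot":[-0.041,0,0]},
    {"gripper":94,"offset":[-5.26,-5.22,-24.42],"delta_rot":[-0.041,0,0]},
    {"gripper":94,"offset":[-5.26,-5.22,-24.42],"delta_rot":[-0.041,0,0]},
    {"gripper":94,"offset":[-5.26,-5.22,-24.42],"delta_rot":[-0.041,0,0]},
    {"gripper":94,"offset":[-5.26,-5.22,-24.42],"delta_rot":[-0.041,0,0]},
    {"gripper":94,"offset":[-5.26,-5.22,-24.42],"delta_rot":[-0.041,0,0]}
  ]
}}

```text
time_s: 1.95
tcp_pos: [0.4504, -0.2988, 0.3004]
tcp_rot: [1.641, 0.857, -1.641]
wrist_force: [-0.3, -0.5, -0.1]
width: 0.0941
```

```bash
python3 - <<'E'
from h import *
s=state();print(s["joint_positions"].round(2),s["tcp_pos"],s["time_s"])
c=camera("wrist");save(c,"w1.png")
p,R=cur();twist(p,R,unbay([0,.01,.14]),RT,22)
E
```

```text
[ 0.83  0.2  -0.35  1.69  0.07  1.26 -0.14] [ 0.45039776 -0.29880913  0.30044057] 1.95
22 offset [4.11, -8.47, -22.04] rot [-0.0257, 0.0081, 0.0269] mid [0.487, -0.038, 0.251] rmin 0.487 zmin 0.179
```

View pics/w1.png

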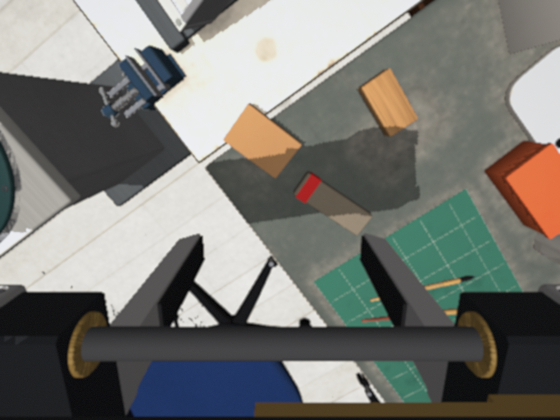

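```bash
python3 - <<'E'
from h import *
c=camera("wrist");save(c,"w1c.png",(285,165,385,240),7)
E
```

```text
(no output)
```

View pics/w1c.png

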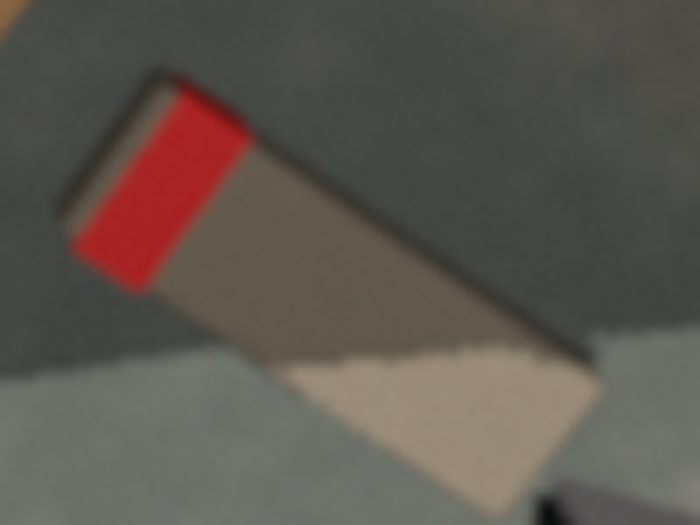

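>>> {"method": "apply_moves", "body": {
  "rows": [
    {"gripper":94,"offset":[4.11,-8.47,-22.04],"delta_rot":[-0.0257,0.0081,0.0269]},
    {"gripper":94,"offset":[4.11,-8.47,-22.04],"delta_rot":[-0.0257,0.0081,0.0269]},
    {"gripper":94,"offset":[4.11,-8.47,-22.04],"delta_rot":[-0.0257,0.0081,0.0269]},
    {"gripper":94,"offset":[4.11,-8.47,-22.04],"delta_rot":[-0.0257,0.0081,0.0269]},
    {"gripper":94,"offset":[4.11,-8.47,-22.04],"delta_rot":[-0.0257,0.0081,0.0269]},
    {"gripper":94,"offset":[4.11,-8.47,-22.04],"delta_rot":[-0.0257,0.0081,0.0269]},
    {"gripper":94,"offset":[4.11,-8.47,-22.04],"delta_rot":[-0.0257,0.0081,0.0269]},
    {"gripper":94,"offset":[4.11,-8.47,-22.04],"delta_rot":[-0.0257,0.0081,0.0269]},
    {"gripper":94,"offset":[4.11,-8.47,-22.04],"delta_rot":[-0.0257,0.0081,0.0269]},
    {"gripper":94,"offset":[4.11,-8.47,-22.04],"delta_rot":[-0.0257,0.0081,0.0269]},
    {"gripper":94,"offset":[4.11,-8.47,-22.04],"delta_rot":[-0.0257,0.0081,0.0269]}
  ]
}}

```text
time_s: 2.97
tcp_pos: [0.4861, -0.0438, 0.2496]
tcp_rot: [1.566, 0.802, -1.195]
wrist_force: [1.1, 0.4, -1.0]
width: 0.0943
```

>>> {"method": "apply_moves", "body": {
  "rows": [
    {"gripper":94,"offset":[4.11,-8.47,-22.04],"delta_rot":[-0.0257,0.0081,0.0269]},
    {"gripper":94,"offset":[4.11,-8.47,-22.04],"delta_rot":[-0.0257,0.0081,0.0269]},
    {"gripper":94,"offset":[4.11,-8.47,-22.04],"delta_rot":[-0.0257,0.0081,0.0269]},
    {"gripper":94,"offset":[4.11,-8.47,-22.04],"delta_rot":[-0.0257,0.0081,0.0269]},
    {"gripper":94,"offset":[4.11,-8.47,-22.04],"delta_rot":[-0.0257,0.0081,0.0269]},
    {"gripper":94,"offset":[4.11,-8.47,-22.04],"delta_rot":[-0.0257,0.0081,0.0269]},
    {"gripper":94,"offset":[4.11,-8.47,-22.04],"delta_rot":[-0.0257,0.0081,0.0269]},
    {"gripper":94,"offset":[4.11,-8.47,-22.04],"delta_rot":[-0.0257,0.0081,0.0269]},
    {"gripper":94,"offset":[4.11,-8.47,-22.04],"delta_rot":[-0.0257,0.0081,0.0269]}
  ]
}}

```text
time_s: 3.72
tcp_pos: [0.4751, 0.162, 0.1932]
tcp_rot: [1.475, 0.746, -0.847]
wrist_force: [-0.2, -0.8, -0.1]
width: 0.0937
```

```bash
python3 - <<'E'
from h import *
s=state();print(s["joint_positions"].round(2),s["tcp_pos"],s["time_s"],bay(s["tcp_pos"]))
c=camera("wrist");save(c,"w2.png");np.save("w2M.npy",c["world_to_cam"])
E
```

```text
[ 0.4   0.02 -1.    2.29  0.77  0.51 -1.3 ] [0.475098   0.16203343 0.19318649] 3.7167 [ 0.01667956 -0.04150848  0.14602843]
```

View pics/w2.png

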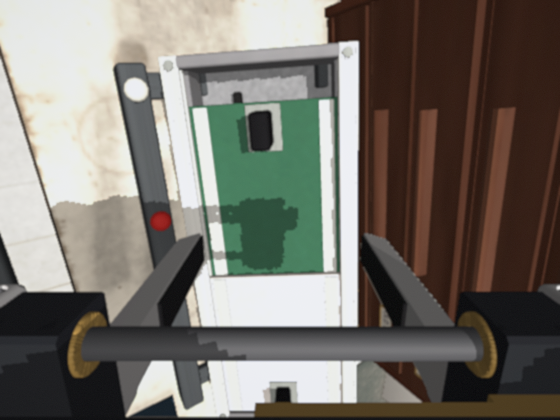

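```bash
python3 - <<'E'
from h import *
c=camera("wrist");save(c,"w2a.png",(100,30,380,290),2.8)
M=c["world_to_cam"];p,R=cur()
T=np.eye(4);T[:3,:3]=R;T[:3,3]=p
C=M@T # tool->cam
np.save("C.npy",C)
T1=np.eye(4);T1[:3,:3]=Ro.from_rotvec([1.641,.857,-1.641]).as_matrix();T1[:3,3]=[.4504,-.2988,.3004]
c["world_to_cam"]=C@np.linalg.inv(T1)
q=np.array([onz(c,(x+.5)/7-.5+285,(y+.5)/7-.5+165,.022) for x,y in[(170,80),(602,387),(499,516),(66,228)]])
print(q.round(4).tolist(),q.mean(0),[np.linalg.norm(q[i]-q[i-1]).round(4) for i in range(4)])
d=(q[0]+q[3]-q[1]-q[2]);print(np.degrees(np.arctan2(d[1],d[0])))
E
```

```text
[[0.4784, -0.3328, 0.022], [0.5172, -0.4415, 0.022], [0.4836, -0.4542, 0.022], [0.4431, -0.3465, 0.022]] [ 0.4805826  -0.39374626  0.022     ] [np.float64(0.0379), np.float64(0.1154), np.float64(0.0359), np.float64(0.1151)]
110.11565850299209
```

View pics/w2a.png

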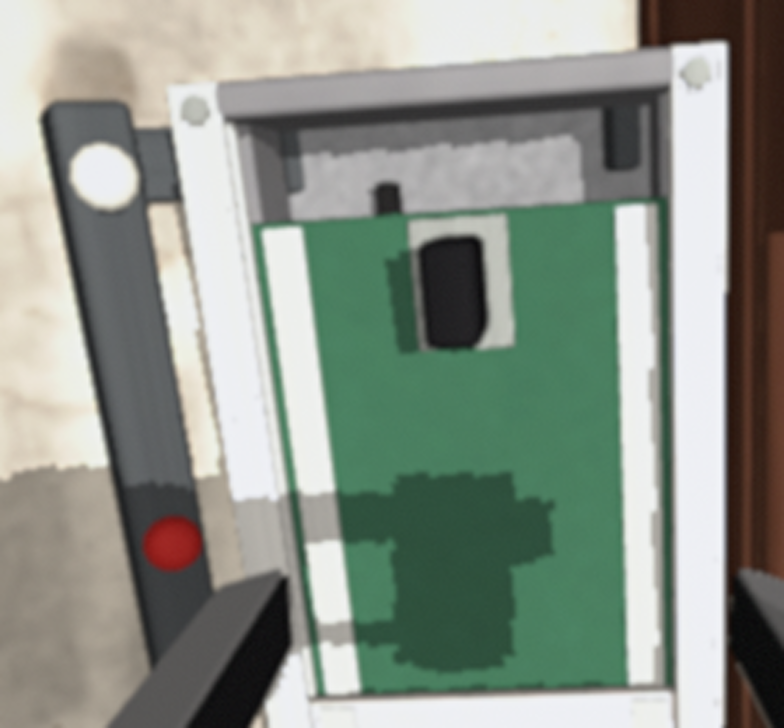

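```bash
python3 - <<'E'
from h import *
c=camera("wrist")
u=lambda x,y:((x+.5)/2.8-.5+100,(y+.5)/2.8-.5+30)
def on(x,y,z): return bay(onplane(c,*u(x,y),unbay([0,0,z]),RB[:,2])).round(4)[:2]
print("cam",bay(-c["world_to_cam"][:3,:3].T@c["world_to_cam"][:3,3]))
print("screws",on(195,109,.055),on(695,71,.055))
print("pull",[on(*q,.076) for q in[(420,240),(487,345),(453,292)]])
print("pull base plate",[on(*q,.041) for q in[(409,222),(506,215),(418,350),(515,345)]])
print("green left edge",on(257,226,.04),on(663,200,.04), "right",on(310,695,.05),on(670,690,.05))
for q in[(104,175),(172,543)]:
  w=onz(c,*u(*q),.038);print("btn",w,bay(w))
print("inner rim", on(237,122,.054), on(672,85,.054), "stop", on(387,198,.01))
E
```

```text
cam [0.03179152 0.04323831 0.32213941]
screws [-0.0694  0.0729] [0.0687 0.0731]
pull [array([-0.0063,  0.0346]), array([0.0096, 0.0059]), array([0.0014, 0.0206])]
pull base plate [array([-0.0145,  0.0388]), array([0.0148, 0.039 ]), array([-0.0154,  0.0001]), array([0.0151, 0.0001])]
green left edge [-0.0614  0.0404] [0.0614 0.0404] right [-0.0624 -0.1155] [ 0.0607 -0.1172]
btn [0.43634915 0.26205006 0.038     ] [-0.10528198  0.05792372  0.0419791 ]
btn [0.43465577 0.14346416 0.038     ] [-0.10523135 -0.06067425  0.04194364]
inner rim [-0.0584  0.0688] [0.0627 0.0702] stop [-0.0262  0.0463]
```

```bash
sed -i 's/.5458,.2025,.064/.5458,.2018,.064/' h.py; python3 - <<'E'
from h import *
p,R=cur();twist(p,R,unbay([.0012,.0212,.10]),RT,5)
E
```

```text
5 offset [9.09, -3.04, -12.48] rot [-0.0123, 0.0045, 0.0118] mid [0.481, 0.187, 0.174] rmin 0.501 zmin 0.147
```

>>> {"method": "apply_moves", "body": {
  "rows": [
    {"gripper":44,"offset":[9.09,-3.04,-12.48],"delta_rot":[-0.0123,0.0045,0.0118]},
    {"gripper":44,"offset":[9.09,-3.04,-12.48],"delta_rot":[-0.0123,0.0045,0.0118]},
    {"gripper":44,"offset":[9.09,-3.04,-12.48],"delta_rot":[-0.0123,0.0045,0.0118]},
    {"gripper":44,"offset":[9.09,-3.04,-12.48],"delta_rot":[-0.0123,0.0045,0.0118]},
    {"gripper":44,"offset":[9.09,-3.04,-12.48],"delta_rot":[-0.0123,0.0045,0.0118]},
    {"gripper":44,"offset":[0,0,0],"delta_rot":[0,0,0]},
    {"gripper":44,"offset":[0,0,0],"delta_rot":[0,0,0]}
  ]
}}

```text
time_s: 4.45
tcp_pos: [0.4902, 0.2224, 0.1466]
tcp_rot: [1.445, 0.738, -0.763]
wrist_force: [-0.5, -0.1, 0.9]
width: 0.051
```

```bash
python3 - <<'E'
from h import *
s=state();print(s["joint_positions"].round(2),bay(s["tcp_pos"]),s["width"])
p,R=cur();twist(p,R,unbay([.0012,.0212,.055]),RT,6)
c=camera("wrist");save(c,"w3.png")
E
```

```text
[ 0.15  0.27 -0.96  2.28  1.3   0.65 -1.83] [0.00162891 0.01973046 0.09973344] 0.050954846200214496
6 offset [7.46, -0.07, -0.25] rot [-0.0002, 0.0003, 0.0002] mid [0.503, 0.223, 0.128] rmin 0.538 zmin 0.11
```

View pics/w3.png

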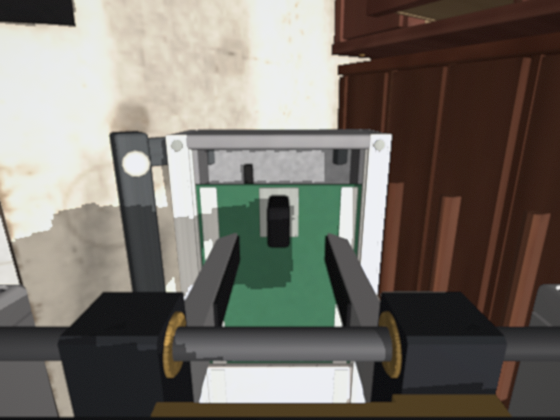

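>>> {"method": "apply_moves", "body": {
  "rows": [
    {"gripper":40,"offset":[7.46,-0.07,-0.25],"delta_rot":[0,0,0]},
    {"gripper":40,"offset":[7.46,-0.07,-0.25],"delta_rot":[0,0,0]},
    {"gripper":40,"offset":[7.46,-0.07,-0.25],"delta_rot":[0,0,0]},
    {"gripper":40,"offset":[7.46,-0.07,-0.25],"delta_rot":[0,0,0]},
    {"gripper":40,"offset":[7.46,-0.07,-0.25],"delta_rot":[0,0,0]},
    {"gripper":40,"offset":[7.46,-0.07,-0.25],"delta_rot":[0,0,0]},
    {"gripper":10,"offset":[0,0,0],"delta_rot":[0,0,0]},
    {"gripper":10,"offset":[0,0,0],"delta_rot":[0,0,0]},
    {"gripper":10,"offset":[0,0,0],"delta_rot":[0,0,0]},
    {"gripper":10,"offset":[0,0,0],"delta_rot":[0,0,0]},
    {"gripper":10,"offset":[0,0,0],"delta_rot":[0,0,0]},
    {"gripper":10,"offset":[0,0,0],"delta_rot":[0,0,0]}
  ]
}}

```text
time_s: 5.5
tcp_pos: [0.5135, 0.2237, 0.1092]
tcp_rot: [1.444, 0.739, -0.763]
wrist_force: [-15.2, -1.4, -3.0]
width: 0.0156
```

```bash
python3 - <<'E'
from h import *
s=state();print(s["joint_positions"].round(2),bay(s["tcp_pos"]),s["width"],s["wrist_force"])
c=camera("wrist");save(c,"w4.png")
E
```

```text
[ 0.1   0.4  -0.89  2.26  1.49  0.68 -1.96] [-0.00080562  0.02141322  0.05577014] 0.015566668139917077 [-15.15653507  -1.41189646  -3.04542449]
```

View pics/w4.png

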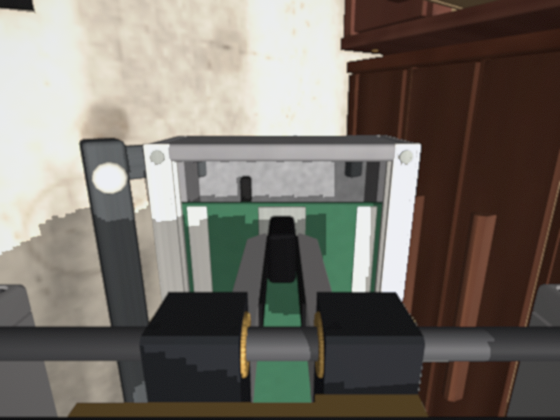

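>>> {"method": "apply_moves", "body": {
  "rows": [
    {"gripper":10,"offset":[0,-2,4],"delta_rot":[0,0,0]},
    {"gripper":10,"offset":[0,0,10],"delta_rot":[0,0,0]},
    {"gripper":10,"offset":[0,0,12],"delta_rot":[0,0,0]},
    {"gripper":10,"offset":[0,0,12],"delta_rot":[0,0,0]},
    {"gripper":10,"offset":[0,0,12],"delta_rot":[0,0,0]},
    {"gripper":10,"offset":[0,0,12],"delta_rot":[0,0,0]},
    {"gripper":10,"offset":[0,0,12],"delta_rot":[0,0,0]},
    {"gripper":10,"offset":[0,0,12],"delta_rot":[0,0,0]},
    {"gripper":10,"offset":[0,0,10],"delta_rot":[0,0,0]},
    {"gripper":10,"offset":[0,0,8],"delta_rot":[0,0,0]},
    {"gripper":10,"offset":[0,0,4],"delta_rot":[0,0,0]},
    {"gripper":10,"offset":[0,0,0],"delta_rot":[0,0,0]}
  ]
}}

```text
time_s: 6.55
tcp_pos: [0.5119, 0.1145, 0.1092]
tcp_rot: [1.446, 0.735, -0.762]
wrist_force: [-10.8, -1.0, 5.6]
width: 0.0156
```

```bash
python3 - <<'E'
from h import *
s=state();print(s["joint_positions"].round(2),bay(s["tcp_pos"]),s["width"],RB.T@s["wrist_force"])
c=camera("wrist");save(c,"w5.png")
E
```

```text
[ 0.32  0.27 -0.83  2.38  1.61  0.45 -1.92] [-0.00081824 -0.08782491  0.05570745] 0.015597545930868296 [-5.62129739 -1.11399058 10.83205541]
```

View pics/w5.png

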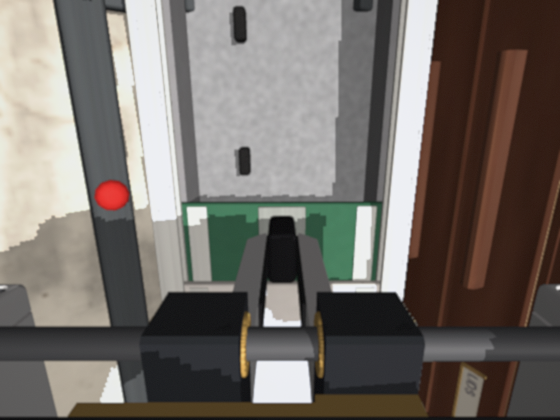

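>>> {"method": "apply_moves", "body": {
  "rows": [
    {"gripper":10,"offset":[0,0,3],"delta_rot":[0,0,0]},
    {"gripper":10,"offset":[0,0,3],"delta_rot":[0,0,0]},
    {"gripper":10,"offset":[0,0,2],"delta_rot":[0,0,0]},
    {"gripper":10,"offset":[0,0,0],"delta_rot":[0,0,0]},
    {"gripper":10,"offset":[0,0,0],"delta_rot":[0,0,0]}
  ]
}}

```text
time_s: 7.02
tcp_pos: [0.5118, 0.1074, 0.1092]
tcp_rot: [1.446, 0.736, -0.761]
wrist_force: [-8.7, -0.6, 4.2]
width: 0.016
```

```bash
python3 - <<'E'
from h import *
s=state();print(s["joint_positions"].round(2),bay(s["tcp_pos"]),s["width"],RB.T@s["wrist_force"])
E
```

```text
[ 0.34  0.27 -0.82  2.39  1.62  0.43 -1.92] [-0.00082685 -0.09485051  0.0557189 ] 0.015967461093331622 [-4.73686319 -0.70457163  8.40170777]
```

>>> {"method": "apply_moves", "body": {
  "rows": [
    {"gripper":10,"offset":[0,0,2],"delta_rot":[0,0,0]},
    {"gripper":10,"offset":[0,0,1],"delta_rot":[0,0,0]},
    {"gripper":10,"offset":[0,0,0],"delta_rot":[0,0,0]},
    {"gripper":10,"offset":[0,0,0],"delta_rot":[0,0,0]}
  ]
}}

```text
time_s: 7.35
tcp_pos: [0.5117, 0.1072, 0.1092]
tcp_rot: [1.446, 0.741, -0.757]
wrist_force: [-0.9, 15.6, -9.5]
width: 0.0156
```

```bash
python3 - <<'E'
from h import *
s=state();print(s["joint_positions"].round(2),bay(s["tcp_pos"]),s["width"],RB.T@s["wrist_force"])
c=camera("wrist");save(c,"w6.png")
x=lambda u,v,z:bay(onplane(c,u,v,unbay([0,0,z]),RB[:,2])).round(4)
E
```

```text
[ 0.34  0.27 -0.82  2.39  1.63  0.42 -1.92] [-0.00082013 -0.09506898  0.05579427] 0.015557493023633137 [-6.36364604 15.6191566  -7.17807622]
```

View pics/w6.png

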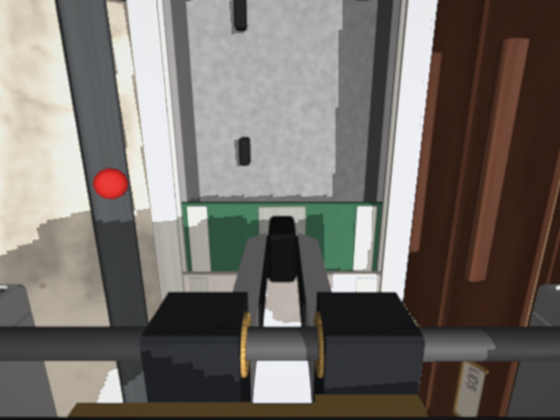

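>>> {"method": "apply_moves", "body": {
  "rows": [
    {"gripper":40,"offset":[0,0,-3],"delta_rot":[0,0,0]},
    {"gripper":40,"offset":[0,0,0],"delta_rot":[0,0,0]},
    {"gripper":40,"offset":[0,0,0],"delta_rot":[0,0,0]},
    {"gripper":40,"offset":[0,0,0],"delta_rot":[0,0,0]},
    {"gripper":40,"offset":[-5,0,0],"delta_rot":[0,0,0]},
    {"gripper":40,"offset":[-15,0,0],"delta_rot":[0,0,0]},
    {"gripper":40,"offset":[-20,0,0],"delta_rot":[0,0,0]},
    {"gripper":40,"offset":[-20,0,0],"delta_rot":[0,0,0]},
    {"gripper":40,"offset":[-20,0,0],"delta_rot":[0,0,0]}
  ]
}}

```text
time_s: 8.15
tcp_pos: [0.4703, 0.1083, 0.1689]
tcp_rot: [1.445, 0.736, -0.762]
wrist_force: [0.8, 0.7, -0.3]
width: 0.0399
```

```bash
python3 - <<'E'
from h import *
s=state();print(s["joint_positions"].round(2),bay(s["tcp_pos"]),s["width"],RB.T@s["wrist_force"])
c=camera("wrist");save(c,"w7.png",s=1)
p,R=cur();m=np.array([.47,-.12,.28]);Rm=down(np.radians(-75))
twist(p,R,m,Rm,14); q=np.array([.481,-.3925,.17]);twist(m,Rm,q,down(np.radians(-159.5)),14)
E
```

```text
[ 0.43 -0.01 -0.89  2.42  0.98  0.31 -1.37] [-0.00056975 -0.09465085  0.12845034] 0.03987885358869964 [ 0.48908137  0.72914036 -0.7531144 ]
14 offset [-5.1, 12.67, 13.09] rot [0.0891, -0.0281, -0.0374] mid [0.499, 0.0, 0.237] rmin 0.482 zmin 0.17
14 offset [7.86, 19.1, -9.54] rot [0.1053, 0.0, 0.0] mid [0.528, -0.254, 0.225] rmin 0.485 zmin 0.17
```

View pics/w7.png

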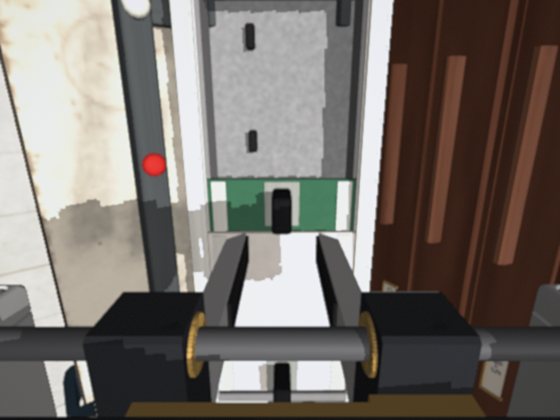

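>>> {"method": "apply_moves", "body": {
  "rows": [
    {"gripper":80,"offset":[-5.1,12.67,13.09],"delta_rot":[0.0891,-0.0281,-0.0374]},
    {"gripper":80,"offset":[-5.1,12.67,13.09],"delta_rot":[0.0891,-0.0281,-0.0374]},
    {"gripper":80,"offset":[-5.1,12.67,13.09],"delta_rot":[0.0891,-0.0281,-0.0374]},
    {"gripper":80,"offset":[-5.1,12.67,13.09],"delta_rot":[0.0891,-0.0281,-0.0374]},
    {"gripper":80,"offset":[-5.1,12.67,13.09],"delta_rot":[0.0891,-0.0281,-0.0374]},
    {"gripper":80,"offset":[-5.1,12.67,13.09],"delta_rot":[0.0891,-0.0281,-0.0374]},
    {"gripper":80,"offset":[-5.1,12.67,13.09],"delta_rot":[0.0891,-0.0281,-0.0374]}
  ]
}}

```text
time_s: 8.78
tcp_pos: [0.5012, 0.0036, 0.2331]
tcp_rot: [1.792, 0.565, -1.375]
wrist_force: [-0.5, 0.5, -0.0]
width: 0.079
```

>>> {"method": "apply_moves", "body": {
  "rows": [
    {"gripper":80,"offset":[-5.1,12.67,13.09],"delta_rot":[0.0891,-0.0281,-0.0374]},
    {"gripper":80,"offset":[-5.1,12.67,13.09],"delta_rot":[0.0891,-0.0281,-0.0374]},
    {"gripper":80,"offset":[-5.1,12.67,13.09],"delta_rot":[0.0891,-0.0281,-0.0374]},
    {"gripper":80,"offset":[-5.1,12.67,13.09],"delta_rot":[0.0891,-0.0281,-0.0374]},
    {"gripper":80,"offset":[-5.1,12.67,13.09],"delta_rot":[0.0891,-0.0281,-0.0374]},
    {"gripper":80,"offset":[-5.1,12.67,13.09],"delta_rot":[0.0891,-0.0281,-0.0374]},
    {"gripper":80,"offset":[-5.1,12.67,13.09],"delta_rot":[0.0891,-0.0281,-0.0374]},
    {"gripper":80,"offset":[0,0,0],"delta_rot":[0,0,0]}
  ]
}}

```text
time_s: 9.45
tcp_pos: [0.4741, -0.1205, 0.2769]
tcp_rot: [2.072, 0.275, -2.055]
wrist_force: [0.5, -0.5, -0.3]
width: 0.0799
```

```bash
python3 - <<'E'
from h import *
s=state();print(s["joint_positions"].round(2),s["tcp_pos"],s["width"],s["wrist_force"])
p,R=cur();print(R.round(2))
q=np.array([.481,-.3925,.17]);twist(p,R,q,down(np.radians(-159.5)),15)
E
```

```text
[ 0.7   0.13 -0.57  1.85  0.09  1.18 -1.19] [ 0.4741338  -0.12052597  0.27688766] 0.07986844542561547 [ 0.50640391 -0.52601069 -0.25221471]
[[ 0.01  0.28 -0.96]
 [-0.02 -0.96 -0.28]
 [-1.    0.02 -0.01]]
15 offset [7.33, 17.97, -8.46] rot [0.0996, -0.0012, -0.0007] mid [0.53, -0.245, 0.228] rmin 0.489 zmin 0.17
```

>>> {"method": "apply_moves", "body": {
  "rows": [
    {"gripper":80,"offset":[7.33,17.97,-8.46],"delta_rot":[0.0996,-0.0012,-0.0007]},
    {"gripper":80,"offset":[7.33,17.97,-8.46],"delta_rot":[0.0996,-0.0012,-0.0007]},
    {"gripper":80,"offset":[7.33,17.97,-8.46],"delta_rot":[0.0996,-0.0012,-0.0007]},
    {"gripper":80,"offset":[7.33,17.97,-8.46],"delta_rot":[0.0996,-0.0012,-0.0007]},
    {"gripper":80,"offset":[7.33,17.97,-8.46],"delta_rot":[0.0996,-0.0012,-0.0007]},
    {"gripper":80,"offset":[7.33,17.97,-8.46],"delta_rot":[0.0996,-0.0012,-0.0007]},
    {"gripper":80,"offset":[7.33,17.97,-8.46],"delta_rot":[0.0996,-0.0012,-0.0007]},
    {"gripper":80,"offset":[7.33,17.97,-8.46],"delta_rot":[0.0996,-0.0012,-0.0007]}
  ]
}}

```text
time_s: 10.12
tcp_pos: [0.5334, -0.261, 0.2194]
tcp_rot: [-1.946, 0.512, 1.934]
wrist_force: [0.8, 0.6, -0.9]
width: 0.0803
```

```bash
python3 - <<'E'
from h import *
s=state();print(s["joint_positions"].round(2),s["tcp_pos"])
E
```

```text
[ 0.69  0.37 -0.38  1.68  0.16  1.12 -1.81] [ 0.5333744  -0.26103298  0.21935188]
```

>>> {"method": "apply_moves", "body": {
  "rows": [
    {"gripper":80,"offset":[7.33,17.97,-8.46],"delta_rot":[0.0996,-0.0012,-0.0007]},
    {"gripper":80,"offset":[7.33,17.97,-8.46],"delta_rot":[0.0996,-0.0012,-0.0007]},
    {"gripper":80,"offset":[7.33,17.97,-8.46],"delta_rot":[0.0996,-0.0012,-0.0007]},
    {"gripper":80,"offset":[7.33,17.97,-8.46],"delta_rot":[0.0996,-0.0012,-0.0007]},
    {"gripper":80,"offset":[7.33,17.97,-8.46],"delta_rot":[0.0996,-0.0012,-0.0007]},
    {"gripper":80,"offset":[7.33,17.97,-8.46],"delta_rot":[0.0996,-0.0012,-0.0007]},
    {"gripper":80,"offset":[7.33,17.97,-8.46],"delta_rot":[0.0996,-0.0012,-0.0007]},
    {"gripper":80,"offset":[0,0,0],"delta_rot":[0,0,0]},
    {"gripper":80,"offset":[0,0,0],"delta_rot":[0,0,0]}
  ]
}}

```text
time_s: 10.87
tcp_pos: [0.4841, -0.3883, 0.1686]
tcp_rot: [-1.476, 1.01, 1.475]
wrist_force: [0.0, 0.6, -0.5]
width: 0.0798
```

```bash
python3 - <<'E'
from h import *
s=state();print(s["joint_positions"].round(2),s["tcp_pos"])
p,R=cur();print(R.round(3))
c=camera("wrist");save(c,"w8.png")
E
```

```text
[ 0.77  0.45 -0.19  1.66  0.09  1.04 -2.22] [ 0.48412907 -0.38826937  0.1685603 ]
[[ 0.001 -0.933 -0.361]
 [ 0.    -0.361  0.933]
 [-1.    -0.001  0.   ]]
```

View pics/w8.png

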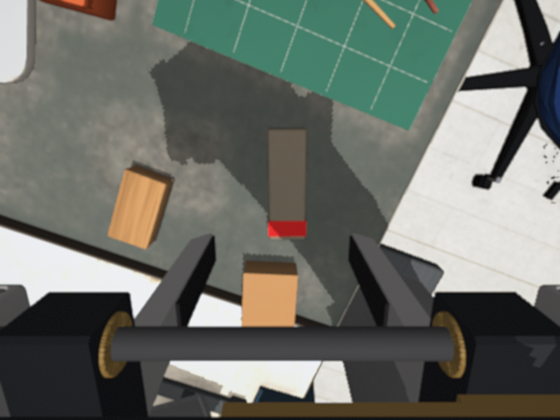

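```bash
python3 - <<'E'
from h import *
c=camera("wrist");save(c,"w8c.png",(250,115,325,250),6)
E
```

```text
(no output)
```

View pics/w8c.png

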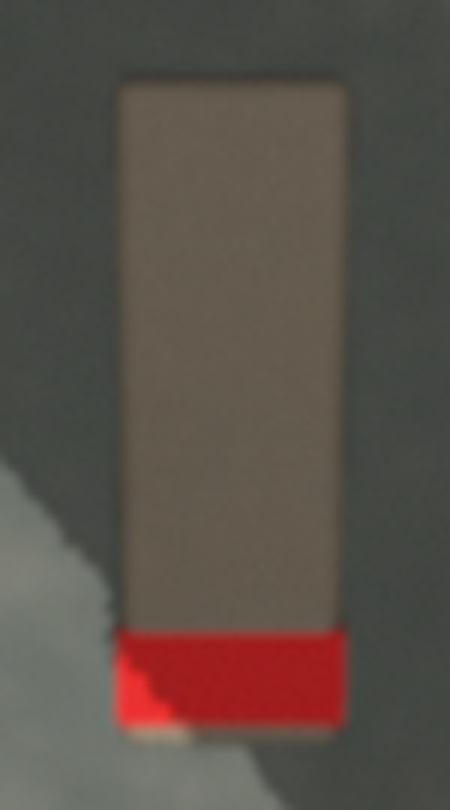

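```bash
python3 - <<'E'
from h import *
c=camera("wrist");
q=np.array([onz(c,(x+.5)/6-.5+250,(y+.5)/6-.5+115,.022) for x,y in[(119,84),(346,84),(341,742),(123,742)]])
print(q.round(4).tolist(),q.mean(0),[np.linalg.norm(q[i]-q[i-1]).round(4) for i in range(4)])
d=(q[2]+q[3]-q[1]-q[0]);an=np.degrees(np.arctan2(d[1],d[0]));print(an)
p,R=cur();ct=q.mean(0);ct[2]=.06
Rt=down(np.radians(an+90))
twist(p,R,ct,Rt,8);
e=ct.copy();e[2]=.004;twist(ct,Rt,e,Rt,5)
E
```

```text
[[0.5215, -0.4392, 0.022], [0.4867, -0.4528, 0.022], [0.4428, -0.3449, 0.022], [0.4795, -0.3304, 0.022]] [ 0.48262062 -0.39184682  0.022     ] [np.float64(0.1166), np.float64(0.0374), np.float64(0.1165), np.float64(0.0395)]
111.6258301775296
8 offset [13.7, 0.66, -0.46] rot [-0.0006, -0.0, 0.0004] mid [0.484, -0.389, 0.115] rmin 0.621 zmin 0.06
5 offset [11.2, -0.0, 0.0] rot [0.0, 0.0, 0.0] mid [0.483, -0.392, 0.038] rmin 0.622 zmin 0.004
```

>>> {"method": "apply_moves", "body": {
  "rows": [
    {"gripper":70,"offset":[13.7,0.66,-0.46],"delta_rot":[0,0,0]},
    {"gripper":70,"offset":[13.7,0.66,-0.46],"delta_rot":[0,0,0]},
    {"gripper":70,"offset":[13.7,0.66,-0.46],"delta_rot":[0,0,0]},
    {"gripper":70,"offset":[13.7,0.66,-0.46],"delta_rot":[0,0,0]},
    {"gripper":70,"offset":[13.7,0.66,-0.46],"delta_rot":[0,0,0]},
    {"gripper":70,"offset":[13.7,0.66,-0.46],"delta_rot":[0,0,0]},
    {"gripper":70,"offset":[13.7,0.66,-0.46],"delta_rot":[0,0,0]},
    {"gripper":70,"offset":[13.7,0.66,-0.46],"delta_rot":[0,0,0]},
    {"gripper":70,"offset":[0,0,0],"delta_rot":[0,0,0]},
    {"gripper":70,"offset":[0,0,0],"delta_rot":[0,0,0]}
  ]
}}

```text
time_s: 11.85
tcp_pos: [0.4822, -0.392, 0.0595]
tcp_rot: [-1.477, 1.007, 1.476]
wrist_force: [0.6, 0.5, 1.0]
width: 0.07
```

```bash
python3 - <<'E'
from h import *
p,R=cur();print(p)
c=camera("wrist");save(c,"w9.png");
ct=np.array([.4825,-.392,.004]);twist(p,R,ct,down(np.radians(201.4)),6)
E
```

```text
[ 0.4821789  -0.39201978  0.05945009]
6 offset [9.24, -0.03, -0.02] rot [-0.0004, 0.0002, 0.0006] mid [0.482, -0.392, 0.032] rmin 0.621 zmin 0.004
```

View pics/w9.png

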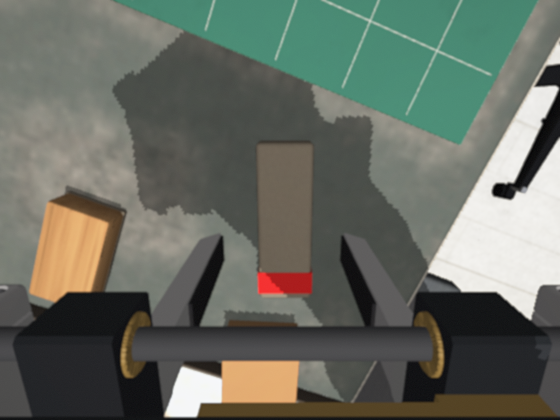

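```bash
python3 - <<'E'
from h import *
c=camera("wrist")
q=np.array([onz(c,x,y,.022) for x,y in[(257.5,142),(312.5,142),(311.5,297),(258.5,297)]])
print(q.round(4).tolist(),q.mean(0),[np.linalg.norm(q[i]-q[i-1]).round(4) for i in range(4)])
p,R=cur();print((R.T@(q.mean(0)-p)).round(4))
E
```

```text
[[0.5207, -0.4416, 0.022], [0.4866, -0.4549, 0.022], [0.4419, -0.3465, 0.022], [0.4797, -0.3316, 0.022]] [ 0.48223356 -0.39365824  0.022     ] [np.float64(0.1174), np.float64(0.0366), np.float64(0.1173), np.float64(0.0406)]
[ 0.0386  0.001  -0.0008]
```

>>> {"method": "apply_moves", "body": {
  "rows": [
    {"gripper":70,"offset":[9.24,0,0],"delta_rot":[0,0,0]},
    {"gripper":70,"offset":[9.24,0,0],"delta_rot":[0,0,0]},
    {"gripper":70,"offset":[9.24,0,0],"delta_rot":[0,0,0]},
    {"gripper":70,"offset":[9.24,0,0],"delta_rot":[0,0,0]},
    {"gripper":70,"offset":[9.24,0,0],"delta_rot":[0,0,0]},
    {"gripper":70,"offset":[9.24,0,0],"delta_rot":[0,0,0]},
    {"gripper":70,"offset":[0,0,0],"delta_rot":[0,0,0]}
  ]
}}

```text
time_s: 12.53
tcp_pos: [0.4815, -0.3916, 0.0022]
tcp_rot: [-1.475, 1.007, 1.477]
wrist_force: [-1.0, -0.1, -0.5]
width: 0.0701
```

>>> {"method": "apply_moves", "body": {
  "rows": [
    {"gripper":30,"offset":[-1,0,-0.5],"delta_rot":[0,0,0]},
    {"gripper":30,"offset":[0,0,0],"delta_rot":[0,0,0]},
    {"gripper":30,"offset":[0,0,0],"delta_rot":[0,0,0]},
    {"gripper":30,"offset":[0,0,0],"delta_rot":[0,0,0]},
    {"gripper":30,"offset":[0,0,0],"delta_rot":[0,0,0]},
    {"gripper":30,"offset":[0,0,0],"delta_rot":[0,0,0]},
    {"gripper":30,"offset":[0,0,0],"delta_rot":[0,0,0]},
    {"gripper":30,"offset":[0,0,0],"delta_rot":[0,0,0]}
  ]
}}

```text
time_s: 13.2
tcp_pos: [0.4826, -0.393, 0.0059]
tcp_rot: [-1.478, 1.007, 1.474]
wrist_force: [-2.5, 0.2, 5.5]
width: 0.0398
```

```bash
python3 - <<'E'
from h import *
s=state();print(s["tcp_pos"],s["width"],s["wrist_force"])
c=camera("wrist");save(c,"w10.png");
E
```

```text
[ 0.48257918 -0.39304655  0.00587518] 0.03976671302765013 [-2.45462238  0.22019027  5.54553893]
```

View pics/w10.png

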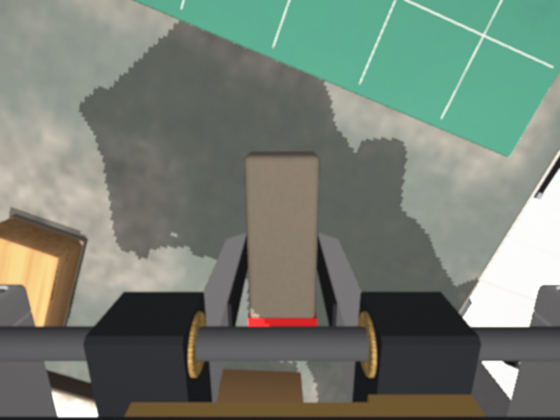

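>>> {"method": "apply_moves", "body": {
  "rows": [
    {"gripper":30,"offset":[-5,0,0],"delta_rot":[0,0,0]},
    {"gripper":30,"offset":[-10,0,0],"delta_rot":[0,0,0]},
    {"gripper":30,"offset":[-20,0,0],"delta_rot":[0,0,0]},
    {"gripper":30,"offset":[-25,0,0],"delta_rot":[0,0,0]},
    {"gripper":30,"offset":[-25,0,0],"delta_rot":[0,0,0]},
    {"gripper":30,"offset":[-25,0,0],"delta_rot":[0,0,0]},
    {"gripper":30,"offset":[-25,0,0],"delta_rot":[0,0,0]},
    {"gripper":30,"offset":[-25,0,0],"delta_rot":[0,0,0]},
    {"gripper":30,"offset":[-15,0,0],"delta_rot":[0,0,0]},
    {"gripper":30,"offset":[-5,0,0],"delta_rot":[0,0,0]},
    {"gripper":30,"offset":[0,0,0],"delta_rot":[0,0,0]}
  ]
}}

```text
time_s: 14.17
tcp_pos: [0.4824, -0.3933, 0.187]
tcp_rot: [-1.48, 1.007, 1.472]
wrist_force: [-0.2, 0.1, -3.5]
width: 0.0397
```

```bash
python3 - <<'E'
from h import *
s=state();print(s["tcp_pos"],s["width"],s["wrist_force"],s["joint_positions"].round(2))
c=camera("wrist");save(c,"w11.png")
S=camera("scene");save(S,"s11.png",(250,60,430,220),4)
p,R=cur();m=np.array([.50,-.15,.28]);Rm=down(np.radians(-76))
twist(p,R,m,Rm,18);twist(m,Rm,unbay([.003,.002,.14]),RT,18)
E
```

```text
[ 0.48236186 -0.39326354  0.18698578] 0.03970203541015672 [-0.22071848  0.14014062 -3.46162792] [ 0.78  0.43 -0.19  1.64  0.09  1.07 -2.21]
18 offset [-5.27, -13.36, 6.32] rot [-0.0803, -0.0001, 0.0002] mid [0.537, -0.275, 0.232] rmin 0.522 zmin 0.185
18 offset [1.96, -16.67, -13.98] rot [-0.0705, 0.0222, 0.0289] mid [0.536, 0.038, 0.251] rmin 0.511 zmin 0.18
```

View pics/w11.png

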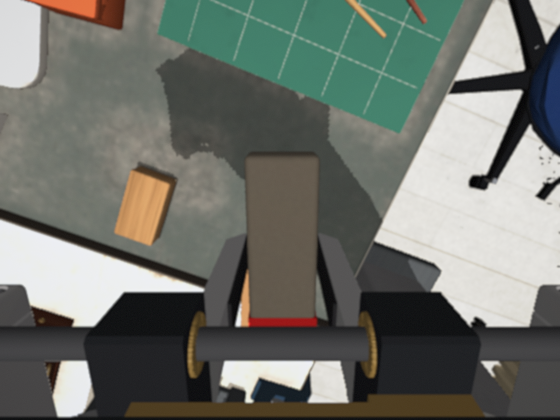

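View pics/s11.png

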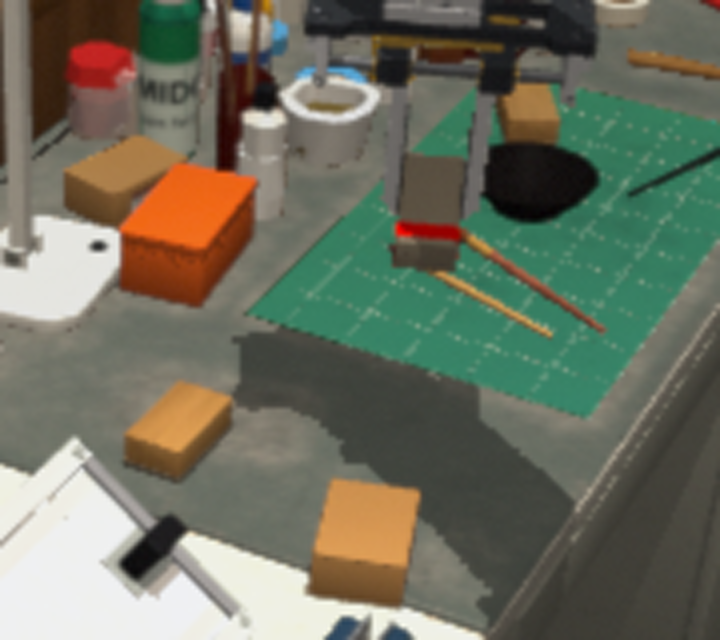

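```bash
python3 - <<'E'
from h import *
c=camera("wrist");save(c,"w11c.png",(235,140,330,325),4)
p,R=cur()
for u,v in[(282,153),(282,155),(282,318)]:
  q=onplane(c,u,v,p-R[:,0]*.016,R[:,0]);print((R.T@(q-p)).round(4))
E
```

```text
[-0.016  -0.0013 -0.0598]
[-0.016  -0.0013 -0.0588]
[-0.016  -0.0013  0.037 ]
```

View pics/w11c.png

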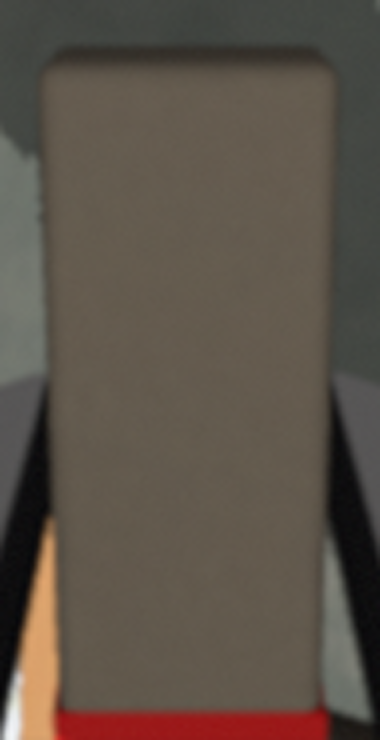

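>>> {"method": "apply_moves", "body": {
  "rows": [
    {"gripper":30,"offset":[-5.27,-13.36,6.32],"delta_rot":[-0.0803,0,0]},
    {"gripper":30,"offset":[-5.27,-13.36,6.32],"delta_rot":[-0.0803,0,0]},
    {"gripper":30,"offset":[-5.27,-13.36,6.32],"delta_rot":[-0.0803,0,0]},
    {"gripper":30,"offset":[-5.27,-13.36,6.32],"delta_rot":[-0.0803,0,0]},
    {"gripper":30,"offset":[-5.27,-13.36,6.32],"delta_rot":[-0.0803,0,0]},
    {"gripper":30,"offset":[-5.27,-13.36,6.32],"delta_rot":[-0.0803,0,0]},
    {"gripper":30,"offset":[-5.27,-13.36,6.32],"delta_rot":[-0.0803,0,0]},
    {"gripper":30,"offset":[-5.27,-13.36,6.32],"delta_rot":[-0.0803,0,0]},
    {"gripper":30,"offset":[-5.27,-13.36,6.32],"delta_rot":[-0.0803,0,0]}
  ]
}}

```text
time_s: 15.07
tcp_pos: [0.5367, -0.2742, 0.2321]
tcp_rot: [-1.957, 0.469, 1.955]
wrist_force: [0.4, -0.3, -2.9]
width: 0.0397
```

>>> {"method": "apply_moves", "body": {
  "rows": [
    {"gripper":30,"offset":[-5.27,-13.36,6.32],"delta_rot":[-0.0803,0,0]},
    {"gripper":30,"offset":[-5.27,-13.36,6.32],"delta_rot":[-0.0803,0,0]},
    {"gripper":30,"offset":[-5.27,-13.36,6.32],"delta_rot":[-0.0803,0,0]},
    {"gripper":30,"offset":[-5.27,-13.36,6.32],"delta_rot":[-0.0803,0,0]},
    {"gripper":30,"offset":[-5.27,-13.36,6.32],"delta_rot":[-0.0803,0,0]},
    {"gripper":30,"offset":[-5.27,-13.36,6.32],"delta_rot":[-0.0803,0,0]},
    {"gripper":30,"offset":[-5.27,-13.36,6.32],"delta_rot":[-0.0803,0,0]},
    {"gripper":30,"offset":[-5.27,-13.36,6.32],"delta_rot":[-0.0803,0,0]},
    {"gripper":30,"offset":[-5.27,-13.36,6.32],"delta_rot":[-0.0803,0,0]},
    {"gripper":30,"offset":[0,0,0],"delta_rot":[0,0,0]}
  ]
}}

```text
time_s: 15.9
tcp_pos: [0.4992, -0.1481, 0.2808]
tcp_rot: [2.091, 0.267, -2.084]
wrist_force: [0.8, 0.5, -2.1]
width: 0.0398
```

```bash
python3 - <<'E'
from h import *
s=state();print(s["tcp_pos"],s["width"],s["wrist_force"],s["joint_positions"].round(2))
p,R=cur()
twist(p,R,unbay([.003,.002,.14]),RT,18)
E
```

```text
[ 0.49923227 -0.14805789  0.28084609] 0.03978682331512233 [ 0.77656187  0.46018562 -2.0638709 ] [ 0.73  0.2  -0.57  1.76  0.11  1.21 -1.19]
18 offset [2.09, -16.5, -13.97] rot [-0.0701, 0.0219, 0.0289] mid [0.535, 0.039, 0.252] rmin 0.511 zmin 0.18
```

>>> {"method": "apply_moves", "body": {
  "rows": [
    {"gripper":30,"offset":[2.09,-16.5,-13.97],"delta_rot":[-0.0701,0.0219,0.0289]},
    {"gripper":30,"offset":[2.09,-16.5,-13.97],"delta_rot":[-0.0701,0.0219,0.0289]},
    {"gripper":30,"offset":[2.09,-16.5,-13.97],"delta_rot":[-0.0701,0.0219,0.0289]},
    {"gripper":30,"offset":[2.09,-16.5,-13.97],"delta_rot":[-0.0701,0.0219,0.0289]},
    {"gripper":30,"offset":[2.09,-16.5,-13.97],"delta_rot":[-0.0701,0.0219,0.0289]},
    {"gripper":30,"offset":[2.09,-16.5,-13.97],"delta_rot":[-0.0701,0.0219,0.0289]},
    {"gripper":30,"offset":[2.09,-16.5,-13.97],"delta_rot":[-0.0701,0.0219,0.0289]},
    {"gripper":30,"offset":[2.09,-16.5,-13.97],"delta_rot":[-0.0701,0.0219,0.0289]},
    {"gripper":30,"offset":[2.09,-16.5,-13.97],"delta_rot":[-0.0701,0.0219,0.0289]}
  ]
}}

```text
time_s: 16.65
tcp_pos: [0.537, 0.0373, 0.2504]
tcp_rot: [1.816, 0.555, -1.406]
wrist_force: [0.1, -0.3, -3.0]
width: 0.0399
```

>>> {"method": "apply_moves", "body": {
  "rows": [
    {"gripper":30,"offset":[2.09,-16.5,-13.97],"delta_rot":[-0.0701,0.0219,0.0289]},
    {"gripper":30,"offset":[2.09,-16.5,-13.97],"delta_rot":[-0.0701,0.0219,0.0289]},
    {"gripper":30,"offset":[2.09,-16.5,-13.97],"delta_rot":[-0.0701,0.0219,0.0289]},
    {"gripper":30,"offset":[2.09,-16.5,-13.97],"delta_rot":[-0.0701,0.0219,0.0289]},
    {"gripper":30,"offset":[2.09,-16.5,-13.97],"delta_rot":[-0.0701,0.0219,0.0289]},
    {"gripper":30,"offset":[2.09,-16.5,-13.97],"delta_rot":[-0.0701,0.0219,0.0289]},
    {"gripper":30,"offset":[2.09,-16.5,-13.97],"delta_rot":[-0.0701,0.0219,0.0289]},
    {"gripper":30,"offset":[2.09,-16.5,-13.97],"delta_rot":[-0.0701,0.0219,0.0289]},
    {"gripper":30,"offset":[2.09,-16.5,-13.97],"delta_rot":[-0.0701,0.0219,0.0289]},
    {"gripper":30,"offset":[0,0,0],"delta_rot":[0,0,0]},
    {"gripper":30,"offset":[0,0,0],"delta_rot":[0,0,0]}
  ]
}}

```text
time_s: 17.57
tcp_pos: [0.4704, 0.203, 0.1788]
tcp_rot: [1.447, 0.736, -0.766]
wrist_force: [0.7, 0.3, -3.1]
width: 0.0397
```

```bash
python3 - <<'E'
from h import *
s=state();print(bay(s["tcp_pos"]),s["width"],s["wrist_force"],s["joint_positions"].round(2))
p,R=cur();print((RT.T@R).round(3))
twist(p,R,unbay([.001,.001,.10]),RT,5)
c=camera("wrist");save(c,"w12.png")
E
```

```text
[4.10332384e-03 1.21219307e-04 1.37268129e-01] 0.03974778617514332 [ 0.72208293  0.32599973 -3.08429717] [ 0.16  0.09 -0.91  2.31  1.06  0.55 -1.62]
[[ 1.     0.002 -0.004]
 [-0.002  1.    -0.005]
 [ 0.004  0.005  1.   ]]
5 offset [7.45, -0.61, -0.19] rot [-0.0009, 0.0008, 0.0003] mid [0.478, 0.203, 0.166] rmin 0.512 zmin 0.146
```

View pics/w12.png

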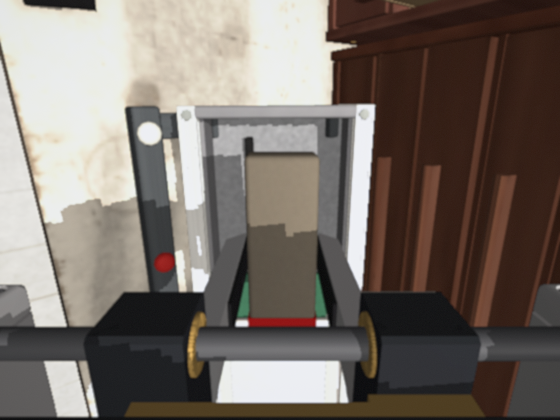

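>>> {"method": "apply_moves", "body": {
  "rows": [
    {"gripper":30,"offset":[12,-0.4,-0.2],"delta_rot":[-0.0015,0.0013,0.0005]},
    {"gripper":30,"offset":[15,-0.4,-0.2],"delta_rot":[-0.0015,0.0013,0.0005]},
    {"gripper":30,"offset":[15,-0.4,-0.2],"delta_rot":[-0.0015,0.0013,0.0005]},
    {"gripper":30,"offset":[15,-0.4,0],"delta_rot":[0,0,0]},
    {"gripper":30,"offset":[15,0,0],"delta_rot":[0,0,0]},
    {"gripper":30,"offset":[15,0,0],"delta_rot":[0,0,0]},
    {"gripper":30,"offset":[10,0,0],"delta_rot":[0,0,0]},
    {"gripper":30,"offset":[5,0,0],"delta_rot":[0,0,0]},
    {"gripper":30,"offset":[0,0,0],"delta_rot":[0,0,0]},
    {"gripper":30,"offset":[0,0,0],"delta_rot":[0,0,0]}
  ]
}}

```text
time_s: 18.45
tcp_pos: [0.5291, 0.2019, 0.0959]
tcp_rot: [1.447, 0.736, -0.76]
wrist_force: [0.2, 0.0, -3.3]
width: 0.0396
```

```bash
python3 - <<'E'
from h import *
s=state();print(bay(s["tcp_pos"]),s["width"],s["wrist_force"],s["joint_positions"].round(2))
p,R=cur();print((RT.T@R).round(3))
twist(p,R,unbay([.0015,.001,.012]),RT,5)
c=camera("wrist");save(c,"w13.png")
S=camera("scene");save(S,"s13.png",(150,150,330,345),3)
E
```

```text
[ 0.00458186 -0.00012571  0.0357087 ] 0.0396465281841946 [ 0.16788848  0.02876119 -3.31575187] [ 0.06  0.4  -0.78  2.27  1.56  0.61 -2.  ]
[[ 1.    -0.002 -0.001]
 [ 0.002  1.    -0.002]
 [ 0.001  0.002  1.   ]]
5 offset [4.74, -0.62, -0.23] rot [-0.0004, 0.0002, -0.0004] mid [0.534, 0.202, 0.087] rmin 0.566 zmin 0.075
```

View pics/w13.png

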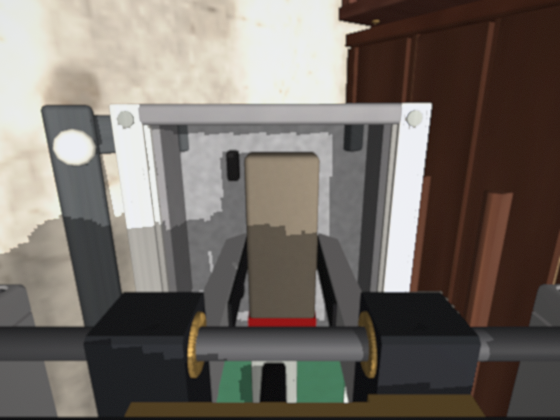

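View pics/s13.png

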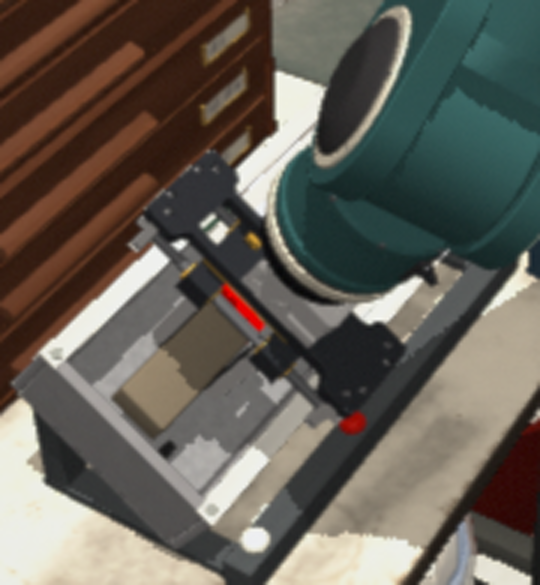

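>>> {"method": "apply_moves", "body": {
  "rows": [
    {"gripper":30,"offset":[5,-0.6,-0.2],"delta_rot":[0,0,0]},
    {"gripper":30,"offset":[5,-0.6,-0.2],"delta_rot":[0,0,0]},
    {"gripper":30,"offset":[5,-0.6,-0.2],"delta_rot":[0,0,0]},
    {"gripper":30,"offset":[5,-0.6,-0.2],"delta_rot":[0,0,0]},
    {"gripper":30,"offset":[4,0,0],"delta_rot":[0,0,0]},
    {"gripper":30,"offset":[2,0,0],"delta_rot":[0,0,0]},
    {"gripper":30,"offset":[0,0,0],"delta_rot":[0,0,0]},
    {"gripper":30,"offset":[0,0,0],"delta_rot":[0,0,0]}
  ]
}}

```text
time_s: 19.22
tcp_pos: [0.5418, 0.203, 0.0729]
tcp_rot: [1.446, 0.736, -0.759]
wrist_force: [-0.6, -0.9, -3.8]
width: 0.0398
```

```bash
python3 - <<'E'
from h import *
s=state();print(bay(s["tcp_pos"]),s["width"],RB.T@s["wrist_force"],s["joint_positions"].round(2))
E
```

```text
[0.00186087 0.00116809 0.00962213] 0.03980147545367779 [-2.67087292 -0.8688135  -2.82384959] [ 0.05  0.47 -0.75  2.26  1.66  0.63 -2.07]
```

>>> {"method": "apply_moves", "body": {
  "rows": [
    {"gripper":30,"offset":[1,0,0],"delta_rot":[0,0,0]},
    {"gripper":30,"offset":[1,0,0],"delta_rot":[0,0,0]},
    {"gripper":30,"offset":[0.7,0,0],"delta_rot":[0,0,0]},
    {"gripper":30,"offset":[0,0,0],"delta_rot":[0,0,0]},
    {"gripper":30,"offset":[0,0,0],"delta_rot":[0,0,0]}
  ]
}}

```text
time_s: 19.63
tcp_pos: [0.5433, 0.2032, 0.0716]
tcp_rot: [1.446, 0.735, -0.757]
wrist_force: [-14.9, -3.0, 17.9]
width: 0.0399
```

```bash
python3 - <<'E'
from h import *
s=state();print(bay(s["tcp_pos"]),s["width"],RB.T@s["wrist_force"])
E
```

```text
[0.00228263 0.00133062 0.00771939] 0.039855141359127766 [-1.88656046 -3.1810213  23.13605732]
```

>>> {"method": "apply_moves", "body": {
  "rows": [
    {"gripper":30,"offset":[-0.7,-1,0],"delta_rot":[0,0,0]},
    {"gripper":30,"offset":[0,-1,0],"delta_rot":[0,0,0]},
    {"gripper":30,"offset":[0,-1,0],"delta_rot":[0,0,0]},
    {"gripper":30,"offset":[0,-1,0],"delta_rot":[0,0,0]},
    {"gripper":30,"offset":[0,0,0],"delta_rot":[0,0,0]},
    {"gripper":30,"offset":[0,0,0],"delta_rot":[0,0,0]}
  ]
}}

```text
time_s: 20.13
tcp_pos: [0.54, 0.2031, 0.0694]
tcp_rot: [1.446, 0.736, -0.758]
wrist_force: [-1.6, 0.9, 5.4]
width: 0.0399
```

```bash
python3 - <<'E'
from h import *
s=state();print(bay(s["tcp_pos"]),s["width"],RB.T@s["wrist_force"])
E
```

```text
[-0.00166578  0.0012394   0.00777463] 0.039889557675603496 [1.79914636 0.89124405 5.38497391]
```

Nearly against the stops, resting on the floor. Release.

>>> {"method": "apply_moves", "body": {
  "rows": [
    {"gripper":43,"offset":[0,-0.5,0],"delta_rot":[0,0,0]},
    {"gripper":46,"offset":[0,0,0],"delta_rot":[0,0,0]},
    {"gripper":50,"offset":[0,0,0],"delta_rot":[0,0,0]},
    {"gripper":56,"offset":[0,0,0],"delta_rot":[0,0,0]},
    {"gripper":58,"offset":[0,0,0],"delta_rot":[0,0,0]},
    {"gripper":58,"offset":[0,0,0],"delta_rot":[0,0,0]},
    {"gripper":58,"offset":[0,0,0],"delta_rot":[0,0,0]},
    {"gripper":58,"offset":[0,0,0],"delta_rot":[0,0,0]}
  ]
}}

```text
time_s: 20.8
tcp_pos: [0.5394, 0.203, 0.0689]
tcp_rot: [1.446, 0.736, -0.759]
wrist_force: [0.1, 0.1, 0.7]
width: 0.0578
```

```bash
python3 - <<'E'
from h import *
s=state();print(bay(s["tcp_pos"]),s["width"],RB.T@s["wrist_force"])
c=camera("wrist");save(c,"w14.png")
E
```

```text
[-0.00248127  0.00109902  0.00769616] 0.057769880094405375 [0.52343269 0.07790477 0.51304693]
```

View pics/w14.png

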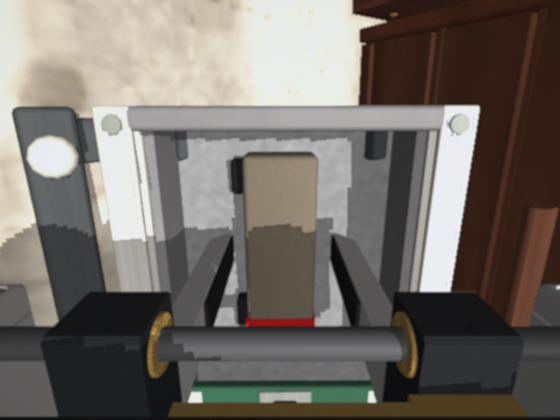

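>>> {"method": "apply_moves", "body": {
  "rows": [
    {"gripper":58,"offset":[-4,0,0],"delta_rot":[0,0,0]},
    {"gripper":58,"offset":[-10,0,0],"delta_rot":[0,0,0]},
    {"gripper":58,"offset":[-15,0,0],"delta_rot":[0,0,0]},
    {"gripper":58,"offset":[-20,0,0],"delta_rot":[0,0,0]},
    {"gripper":58,"offset":[-20,0,0],"delta_rot":[0,0,0]},
    {"gripper":58,"offset":[-20,0,0],"delta_rot":[0,0,0]},
    {"gripper":50,"offset":[-15,0,10],"delta_rot":[0,0,0]},
    {"gripper":44,"offset":[0,0,20],"delta_rot":[0,0,0]},
    {"gripper":44,"offset":[0,0,20],"delta_rot":[0,0,0]},
    {"gripper":44,"offset":[0,1,20],"delta_rot":[0,0,0]},
    {"gripper":44,"offset":[0,1,20],"delta_rot":[0,0,0]},
    {"gripper":44,"offset":[0,0,0],"delta_rot":[0,0,0]}
  ]
}}

```text
time_s: 21.85
tcp_pos: [0.4794, 0.1105, 0.1552]
tcp_rot: [1.446, 0.733, -0.761]
wrist_force: [-1.2, 0.8, -0.1]
width: 0.0438
```

```bash
python3 - <<'E'
from h import *
s=state();print(bay(s["tcp_pos"]),s["width"],s["joint_positions"].round(2))
p,R=cur();twist(p,R,unbay([-.0008,-.095,.085]),RT,4)
c=camera("wrist");save(c,"w15.png",(150,0,420,300),2)
E
```

```text
[-0.00094942 -0.09226717  0.11205126] 0.04384289290134985 [ 0.31  0.05 -0.79  2.41  1.19  0.34 -1.56]
4 offset [6.76, 0.03, 0.67] rot [-0.0006, 0.0009, -0.0008] mid [0.487, 0.109, 0.144] rmin 0.492 zmin 0.133
```

View pics/w15.png

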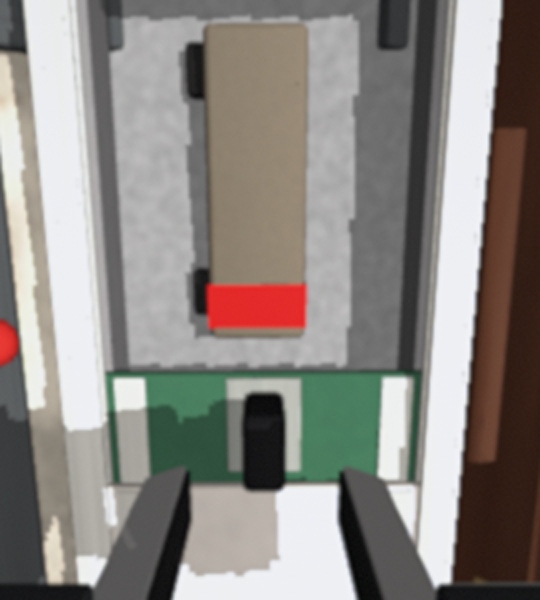

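```bash
python3 - <<'E'
from h import *
c=camera("wrist")
q=[bay(onplane(c,x/2+150,y/2,unbay([0,0,.022]),RB[:,2])).round(4)[:2] for x,y in[(206,25),(307,25),(304,333),(211,334)]];print(q,np.mean(q,0))
E
```

```text
[array([-0.0197,  0.0572]), array([0.0176, 0.0572]), array([ 0.0182, -0.0578]), array([-0.0208, -0.0581])] [-0.001175 -0.000375]
```

>>> {"method": "apply_moves", "body": {
  "rows": [
    {"gripper":40,"offset":[10,0,0.8],"delta_rot":[0,0,0]},
    {"gripper":40,"offset":[12,0,0.8],"delta_rot":[0,0,0]},
    {"gripper":40,"offset":[12,0,0.8],"delta_rot":[0,0,0]},
    {"gripper":40,"offset":[12,0,0],"delta_rot":[0,0,0]},
    {"gripper":40,"offset":[10,0,0],"delta_rot":[0,0,0]},
    {"gripper":40,"offset":[0,0,0],"delta_rot":[0,0,0]},
    {"gripper":40,"offset":[0,0,0],"delta_rot":[0,0,0]}
  ]
}}

```text
time_s: 22.53
tcp_pos: [0.5115, 0.1121, 0.1089]
tcp_rot: [1.446, 0.738, -0.758]
wrist_force: [0.7, 0.5, 0.3]
width: 0.0405
```

```bash
python3 - <<'E'
from h import *
s=state();print(bay(s["tcp_pos"]),s["width"],s["wrist_force"])
E
```

```text
[-0.00124924 -0.09017441  0.05568836] 0.04047317667205362 [0.6533491  0.46655821 0.25383862]
```

>>> {"method": "apply_moves", "body": {
  "rows": [
    {"gripper":10,"offset":[0,0,0],"delta_rot":[0,0,0]},
    {"gripper":10,"offset":[0,0,0],"delta_rot":[0,0,0]},
    {"gripper":10,"offset":[0,0,0],"delta_rot":[0,0,0]},
    {"gripper":10,"offset":[0,0,0],"delta_rot":[0,0,0]},
    {"gripper":10,"offset":[0,0,0],"delta_rot":[0,0,0]},
    {"gripper":10,"offset":[0,0,0],"delta_rot":[0,0,0]},
    {"gripper":10,"offset":[0,0,0],"delta_rot":[0,0,0]}
  ]
}}

```text
time_s: 23.12
tcp_pos: [0.5116, 0.1111, 0.1095]
tcp_rot: [1.446, 0.736, -0.758]
wrist_force: [-8.5, -0.2, 7.8]
width: 0.0155
```

>>> {"method": "apply_moves", "body": {
  "rows": [
    {"gripper":10,"offset":[0,0,-4],"delta_rot":[0,0,0]},
    {"gripper":10,"offset":[0,0,-10],"delta_rot":[0,0,0]},
    {"gripper":10,"offset":[0,0,-12],"delta_rot":[0,0,0]},
    {"gripper":10,"offset":[0,0,-12],"delta_rot":[0,0,0]},
    {"gripper":10,"offset":[0,0,-12],"delta_rot":[0,0,0]},
    {"gripper":10,"offset":[0,0,-12],"delta_rot":[0,0,0]},
    {"gripper":10,"offset":[0,0,-12],"delta_rot":[0,0,0]},
    {"gripper":10,"offset":[0,0,-12],"delta_rot":[0,0,0]},
    {"gripper":10,"offset":[0,0,-12],"delta_rot":[0,0,0]},
    {"gripper":10,"offset":[0,0,-12],"delta_rot":[0,0,0]},
    {"gripper":10,"offset":[0,0,0],"delta_rot":[0,0,0]}
  ]
}}

```text
time_s: 24.03
tcp_pos: [0.5132, 0.2233, 0.1094]
tcp_rot: [1.446, 0.738, -0.757]
wrist_force: [-9.1, 2.0, 9.6]
width: 0.0155
```

```bash
python3 - <<'E'
from h import *
s=state();print(bay(s["tcp_pos"]),s["width"],RB.T@s["wrist_force"],s["joint_positions"].round(2))
c=camera("wrist");save(c,"w16.png")
E
```

```text
[-0.00093215  0.02097645  0.0561192 ] 0.015539334406966658 [-2.01158169  1.88253932 13.08285301] [ 0.04  0.37 -0.82  2.27  1.48  0.64 -1.97]
```

View pics/w16.png

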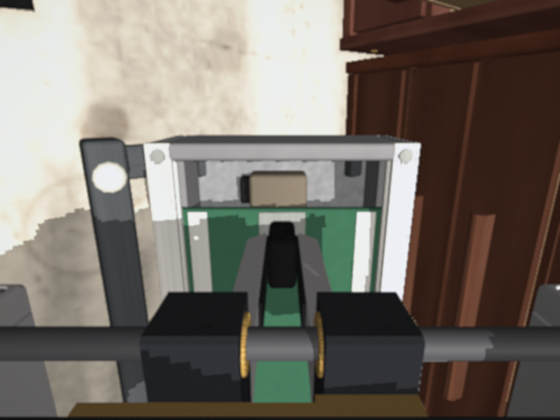

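>>> {"method": "apply_moves", "body": {
  "rows": [
    {"gripper":10,"offset":[0,0,-6],"delta_rot":[0,0,0]},
    {"gripper":10,"offset":[0,0,-8],"delta_rot":[0,0,0]},
    {"gripper":10,"offset":[0,0,-8],"delta_rot":[0,0,0]},
    {"gripper":10,"offset":[0,0,-5],"delta_rot":[0,0,0]},
    {"gripper":10,"offset":[0,0,-3],"delta_rot":[0,0,0]},
    {"gripper":10,"offset":[0,0,-1],"delta_rot":[0,0,0]},
    {"gripper":10,"offset":[0,0,0],"delta_rot":[0,0,0]},
    {"gripper":10,"offset":[0,0,0],"delta_rot":[0,0,0]}
  ]
}}

```text
time_s: 24.75
tcp_pos: [0.5136, 0.2523, 0.1095]
tcp_rot: [1.446, 0.737, -0.758]
wrist_force: [-8.4, 1.5, 7.6]
width: 0.0159
```

```bash
python3 - <<'E'
from h import *
s=state();print(bay(s["tcp_pos"]),s["width"],RB.T@s["wrist_force"],s["joint_positions"].round(2))
E
```

```text
[-0.00088676  0.0500292   0.0561528 ] 0.015931093877275135 [-2.49807532  1.3557876  11.05013982] [-0.02  0.41 -0.83  2.23  1.46  0.7  -1.98]
```

>>> {"method": "apply_moves", "body": {
  "rows": [
    {"gripper":10,"offset":[0,0,-2],"delta_rot":[0,0,0]},
    {"gripper":10,"offset":[0,0,-2],"delta_rot":[0,0,0]},
    {"gripper":10,"offset":[0,0,-1],"delta_rot":[0,0,0]},
    {"gripper":10,"offset":[0,0,0],"delta_rot":[0,0,0]},
    {"gripper":10,"offset":[0,0,0],"delta_rot":[0,0,0]}
  ]
}}

```text
time_s: 25.17
tcp_pos: [0.5137, 0.2561, 0.1095]
tcp_rot: [1.445, 0.735, -0.759]
wrist_force: [-14.3, -6.1, 14.1]
width: 0.0158
```

```bash
python3 - <<'E'
from h import *
s=state();print(bay(s["tcp_pos"]),s["width"],RB.T@s["wrist_force"],s["joint_positions"].round(2))
c=camera("wrist");save(c,"w17.png")
E
```

```text
[-0.00087761  0.05386586  0.05611089] 0.015821186472547787 [-3.5586829  -6.32471228 19.73622515] [-0.02  0.41 -0.83  2.22  1.46  0.71 -1.98]
```

View pics/w17.png

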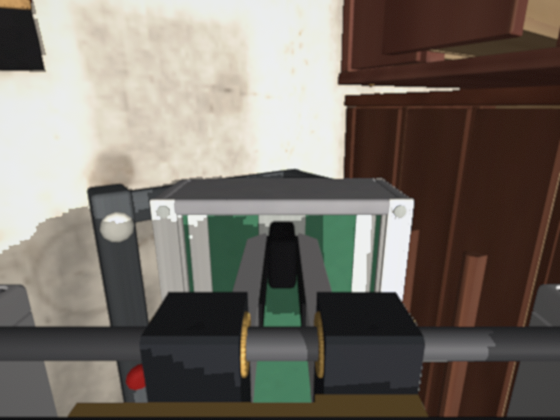

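>>> {"method": "apply_moves", "body": {
  "rows": [
    {"gripper":40,"offset":[0,0,0.5],"delta_rot":[0,0,0]},
    {"gripper":40,"offset":[0,0,0],"delta_rot":[0,0,0]},
    {"gripper":40,"offset":[0,0,0],"delta_rot":[0,0,0]},
    {"gripper":40,"offset":[0,0,0],"delta_rot":[0,0,0]},
    {"gripper":40,"offset":[-5,0,0],"delta_rot":[0,0,0]},
    {"gripper":40,"offset":[-15,0,0],"delta_rot":[0,0,0]},
    {"gripper":40,"offset":[-20,0,0],"delta_rot":[0,0,0]},
    {"gripper":40,"offset":[-20,0,0],"delta_rot":[0,0,0]},
    {"gripper":40,"offset":[-20,0,20],"delta_rot":[0,0,0]},
    {"gripper":40,"offset":[-15,0,25],"delta_rot":[0,0,0]},
    {"gripper":40,"offset":[0,0,25],"delta_rot":[0,0,0]},
    {"gripper":40,"offset":[0,0,0],"delta_rot":[0,0,0]}
  ]
}}

```text
time_s: 26.22
tcp_pos: [0.4582, 0.1832, 0.1878]
tcp_rot: [1.446, 0.73, -0.76]
wrist_force: [0.2, -0.0, -0.2]
width: 0.04
```

```bash
python3 - <<'E'
from h import *
s=state();print(bay(s["tcp_pos"]),s["width"],s["wrist_force"],s["joint_positions"].round(2))
c=camera("wrist");save(c,"w18.png")
T=camera("top");save(T,"t18.png",(160,150,430,275),2.9)
E
```

```text
[-0.00051314 -0.0198548   0.15153411] 0.040023544161629364 [ 0.22794884 -0.04066729 -0.15441378] [ 0.24  0.01 -0.93  2.35  0.96  0.49 -1.51]
```

View pics/w18.png

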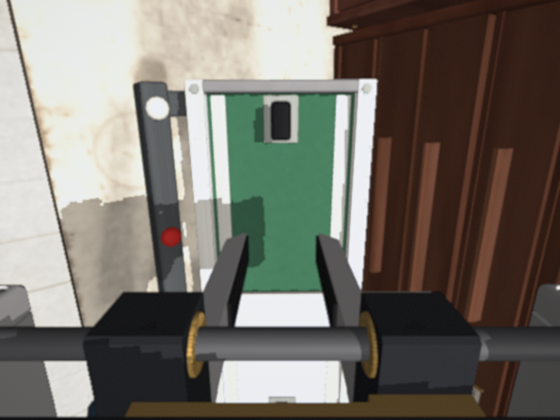

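View pics/t18.png

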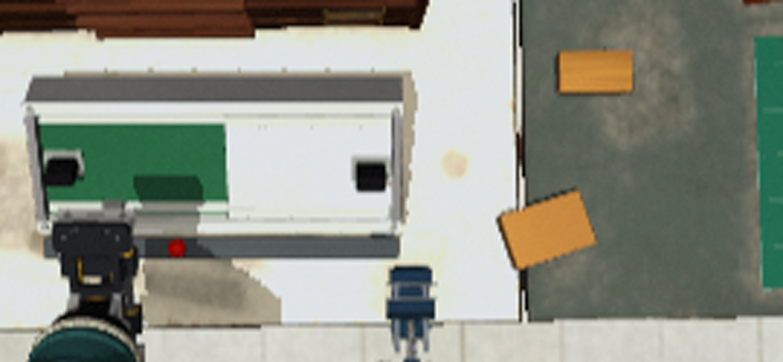

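```bash
python3 - <<'E'
from h import *
c=camera("wrist")
on=lambda u,v,z:bay(onplane(c,u,v,unbay([0,0,z]),RB[:,2])).round(4)
print(on(280,292,.05),on(281,120,.076),state()["qvel"].round(3))
import plant;plant.finish_job()
E
```

```text
[-0.0003 -0.1098  0.05  ] [0.0011 0.0547 0.076 ] [-0.019  0.028 -0.005 -0.01   0.004  0.004 -0.003]
the job is handed in; nothing more can be done
```

The stone is in the left bay, the green door is shut over it, and the job is handed in at about 26 s of the 66 s. I slid the green door open to its stop and laid the stone against the two rubber stops with its red end on the red button's side. Then I slid the door 145 mm back, until it pressed on its closed stop.

**Stone:** after release it measured about 1 mm from the bay's middle along both the slope and the tracks. It was square and resting on both stops. I could not see it once the door had closed.

**Green door:** the measured travel and a 6 N push against the stop both say it is shut.

**Final camera reading:** this one disagreed slightly. It put the green pull at y = 54.7 mm (expected about 50) and the white door's edge at −109.8 mm (earlier −115 to −117). Both are off by about 5 mm in the same direction, so I took it as a camera offset rather than the white door having moved. I did not check the white door separately, and its limit is 6 mm.

**Rest of the scene:** the sanding block and card box looked undisturbed in the top view. The arm was clear, with less than 0.3 N at the wrist.

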